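# Fuel the buffet warmer and lock its slide

## Robot

A 6-joint arm with a two-finger parallel gripper is mounted at the origin on a cart in front of the work surface, level with it; the furniture and walls round the work are solid. World frame = base frame: x ahead of the robot, y to its left, z up, the work surface at z = 0. Lengths are in mm, angles in degrees, forces in N, time in s.
With the tool pointing down it reaches from about 350 to 850 mm from the base axis. Payload 8.1 kg.
Tool frame: the origin (TCP) lies at the very end of the fingers, on their centre line; the grasp point (between the pads) lies 19 mm behind it; z points along the fingers, y is the direction in which the jaws open and shut (so a half turn about z gives the same grasp; the last joint's range is limited). The gripper opens to 85 mm and grips with 20 to 120 N. Pads are 22 mm wide; open, the fingers measure 114 mm over their backs; the gripper's body (76 mm by 85 mm) begins 54 mm behind the grasp point. The pads swing forward as they close: fully open they stand 13 mm farther back than shut.
Start: joints at [71.654, 7.471, 85.268, -0, 87.261, -4.893], TCP at [139.567, 583.546, 231.292] pointing down, gripper open.
Joint ranges: [-169.43, 169.43], [-51.17, 129.36], [1.28, 143.12], [-76.62, 256.62], [0, 156.53], [-152.29, 152.29]. Speed limits (degrees/s): [136.94, 136.94, 159.86, 180, 180, 180].

## Interface

Orientations are given as [roll, pitch, yaw] about the fixed x, y, z axes, in that order (R = Rz(yaw) Ry(pitch) Rx(roll)).
In Python, from bench import readout, eyes, workorder, cut_out, tip_of gives the robot as it stands.
- The arm moves only by the shell command python3 -m inch 'ROWS' [OPENING] [FORCE]. ROWS is JSON, one flat list of numbers, 4 for each row, row after row: the shift along the tool's x, y, z in m, then the turn about the tool's z in degrees. In form: [tx, ty, tz, yaw, tx, ty, tz, yaw, ...]. A call has exactly 10 rows; each row shifts and turns the commanded pose from where the row before left it, along the tool's axes as they then stand; what a row does not reach is not made up. A row lasts 1/12 s, in which the tool goes at most 41.7 mm and 7.16 degrees, less where a joint would pass 70% of its speed; a pose out of reach is approached as far as the arm can. A call with a gripper value outside its range is refused whole. OPENING is the opening, from 0 (shut) to 1 (fully open), set as the call begins (- or left out, the last holds). The fingers move at their own pace and stop on an object; FORCE is the grip in N (left out, the last holds). Time passes only in rows, so rows that do not move let the fingers close, or fill a call up. It gives the time, the measured TCP pose, the force and the opening at its end, in the units of the state.
- readout.sense(): the state, without advancing time (a new reading comes with each control period).
- eyes.snapshot(name): name is "scene" or "top" or "wrist"; returns the picture (400x640x3 uint8, red, green, blue); there is no depth.
- eyes.calibration(name): a dict with "vertical_fov" (degrees; the focal length in pixels is half the picture's height over the tangent of half this angle, whatever the lens; pixels are square), "cx", "cy" (the principal point, pixels), "T" (4x4, takes a point from camera to world coordinates). Camera axes: x right, y down, z forward; pixel columns grow to the right and rows downward; lengths in mm; the calibration is good to about 2 mm. A picture is of the moment at which its call begins: read the wrist's pose just before it. calibration takes no time and is no camera call; for the wrist camera it gives the pose at the moment of the call.
- workorder.hand_in(): hands the job in, once; it reports no verdict.
Trained networks look in the newest picture that a camera, given by its name, has taken for a name from the list of things; names that differ only in an ending like _2 or _b are one class to them, and where a whole thing is asked for, a point or a joint stands for the part that bears it (a point fixed in the world has none). Each returns a list of dicts, best first, with "confidence" (0 to 1); they miss things now and then, are a little off and sometimes report something else, mostly with a low value. They report only what shows in the picture. A call takes as long as a camera call.
- cut_out(camera, label): "pixels" (400x640 bool, what is visible of it) and "bbox" ([left, top, right, bottom] in pixels, round what is visible of it).
- tip_of(camera, label): "centre" ([row, column] in pixels: a listed point, or the origin of a listed thing).
The state is a dict: "time": time; "joint_pos": joint angles; "qd": joint speeds; "joint_efforts": joint torques, N m; "tool_pos": TCP position; "tcp_rot": TCP orientation; "ft_force": force on the tool from outside, world axes, zero at the start; "wrist_torque": the same for the moment, N m; "finger_gap": finger opening in mm.
Only numpy, scipy, OpenCV 4.12 (cv2) and the standard library are available. Lean on these libraries where they do the work, as an engineer would, in place of code of your own. Each camera call takes 0.05 s, during which the arm holds its last target. There are 200 camera calls.

## Task

Refuel the buffet warmer so that it can be carried out to the table. Its fuel slide is locked: draw the two lock pins up out of the forks and park them upright in the two holes at the back of the warmer's top, then pull the slide right out by its knob until it clicks. Stand every fuel tin upright in a cup of the slide, push the slide home until it clicks, and lock it again with one pin pushed fully down through each fork and lug. Leave the kitchen timer and the flat black tin where they are.

Things in the scene. Friction and masses are not known exactly. Their poses are not given: they have to be found in the camera images.
- warmer: low steel buffet warmer, fixed, 189 mm wide (255 over the forks), 130 deep, 110 high. Origin: centre of its front face, on the worktop; x points back into the warmer, y to the robot's left, z up; the front with the knob faces the robot and is open above the slide. The flat top, x 6 to 130 mm, has low pot-rest wires on its front half and two parking holes behind them.
- left_hole (a point): hole of the left fork, at the top face of its upper plate; axes as the warmer, in which it lies at x -21, y +111.5, z 70 mm. A fork is two level 6 mm plates (z 45 to 51 and 64 to 70), 42 deep and 32 wide, standing out from the front face beside the slide, with a 14 mm hole down through both.
- right_hole (a point): the same for the right fork, at y -111.5 mm
- slide (a joint): fuel slide, a low tray that comes out along the warmer's -x: 0 = home, 0.095 m = fully out. A sprung ball clicks over a ridge near both ends, about 6 N; between them 1 to 2 N. Front panel 12 mm thick, z 12 to 52 mm. At each end of it a flat lug (z 53.5 to 61.5, 14 mm hole) that enters the fork; the holes are in line only with the slide home.
- knob (a point): centre of the slide's black pull knob: 30 mm across, 22 long, axis along the warmer's x, on a 10 mm stem; 46 mm before the front face when home, 34 mm above the worktop; moves with the slide; axes as the warmer
- cup_left (a point): floor centre of the slide's left cup, 30 mm above the worktop. Three square cups in a row along y, at +58, 0 and -58 mm, 56 mm wide and 58 deep, walls 12 mm high. Under the top plate when home; fully out their centres are 63 mm before the front face. Moves with the slide; axes as the warmer
- cup_middle (a point): floor centre of the middle cup
- cup_right (a point): floor centre of the right cup
- pin_1: headed steel lock pin: 12 mm shank, 60 mm long, chamfered to 7 mm at the foot, under a ribbed black cylindrical head 27 mm across and 34 high. Origin: on the axis at the underside of the head, z up along the head. Starts seated in a fork, through fork and lug, its head on the upper plate; loose enough to lift straight out. 80 g
- pin_2: the second lock pin, the same
- tin_1: closed round fuel tin, bare metal, 50 mm across, 56 high; origin: centre of its underside, z up; about 150 g. Starts upright in the tray. Two or three of the four tins are there; any cup may take any tin
- tin_2: fuel tin, the same
- tin_3: fuel tin, the same
- tin_4: fuel tin, the same, but starts on the worktop before the sink, left of the tray
- tray: shallow dark steel tray left of the warmer, 204 (x) x 78 (y) x 17 mm, walls and floor 3 mm thick, fixed; origin: centre of its underside
- timer: round kitchen timer, 60 mm across, 25 high, on the worktop at the front right; stays there
- match_tin: flat black tin, 50 x 54 x 21 mm, on the worktop at the front left; stays there
- park_left (a point): left parking hole, at the top face of the top plate: a 14 mm hole, 10 mm deep into the hollow rear, at x 103, y +45, z 110 mm in the warmer's frame; axes as the warmer
- park_right (a point): the same for the right parking hole, at y -45 mm

How it is judged (in metres and radians):
On the way, in this order (a step that is already met when the one before it is completed fails the run):
1. both lock pins are parked upright in the holes of the top plate (((horizontal distance between pin_1 and park_left below 0.003 m and z of pin_1 in the frame of park_left between -0.003 and 0.003 m and angle between pin_1's own z axis and vertical below 0.08 rad) or (horizontal distance between pin_2 and park_left below 0.003 m and z of pin_2 in the frame of park_left between -0.003 and 0.003 m and angle between pin_2's own z axis and vertical below 0.08 rad)) and ((horizontal distance between pin_1 and park_right below 0.003 m and z of pin_1 in the frame of park_right between -0.003 and 0.003 m and angle between pin_1's own z axis and vertical below 0.08 rad) or (horizontal distance between pin_2 and park_right below 0.003 m and z of pin_2 in the frame of park_right between -0.003 and 0.003 m and angle between pin_2's own z axis and vertical below 0.08 rad))), for 0.2 s.
2. the slide is fully out (over 88 mm) (value of joint slide above 0.088 m), for 0.2 s.
3. every tin stands in a cup of the slide while it is out (z of tin_1 in the frame of cup_middle between -0.004 and 0.004 m and x of tin_1 in the frame of cup_middle between -0.012 and 0.012 m and y of tin_1 in the frame of cup_middle between -0.07 and 0.07 m and angle between each of tin_1, tin_2, tin_3, tin_4's own z axis and vertical below 0.1 rad and z of tin_2 in the frame of cup_middle between -0.004 and 0.004 m and x of tin_2 in the frame of cup_middle between -0.012 and 0.012 m and y of tin_2 in the frame of cup_middle between -0.07 and 0.07 m and z of tin_3 in the frame of cup_middle between -0.004 and 0.004 m and x of tin_3 in the frame of cup_middle between -0.012 and 0.012 m and y of tin_3 in the frame of cup_middle between -0.07 and 0.07 m and z of tin_4 in the frame of cup_middle between -0.004 and 0.004 m and x of tin_4 in the frame of cup_middle between -0.012 and 0.012 m and y of tin_4 in the frame of cup_middle between -0.07 and 0.07 m and value of joint slide above 0.088 m), for 0.2 s.
4. the slide is pushed home (under 4 mm) with the tins in its cups (z of tin_1 in the frame of cup_middle between -0.004 and 0.004 m and x of tin_1 in the frame of cup_middle between -0.012 and 0.012 m and y of tin_1 in the frame of cup_middle between -0.07 and 0.07 m and angle between each of tin_1, tin_2, tin_3, tin_4's own z axis and vertical below 0.1 rad and z of tin_2 in the frame of cup_middle between -0.004 and 0.004 m and x of tin_2 in the frame of cup_middle between -0.012 and 0.012 m and y of tin_2 in the frame of cup_middle between -0.07 and 0.07 m and z of tin_3 in the frame of cup_middle between -0.004 and 0.004 m and x of tin_3 in the frame of cup_middle between -0.012 and 0.012 m and y of tin_3 in the frame of cup_middle between -0.07 and 0.07 m and z of tin_4 in the frame of cup_middle between -0.004 and 0.004 m and x of tin_4 in the frame of cup_middle between -0.012 and 0.012 m and y of tin_4 in the frame of cup_middle between -0.07 and 0.07 m and value of joint slide below 0.004 m), for 0.2 s.
5. a lock pin is seated in each fork (((horizontal distance between pin_1 and left_hole below 0.003 m and z of pin_1 in the frame of left_hole between -0.003 and 0.003 m and angle between pin_1's own z axis and vertical below 0.08 rad) or (horizontal distance between pin_2 and left_hole below 0.003 m and z of pin_2 in the frame of left_hole between -0.003 and 0.003 m and angle between pin_2's own z axis and vertical below 0.08 rad)) and ((horizontal distance between pin_1 and right_hole below 0.003 m and z of pin_1 in the frame of right_hole between -0.003 and 0.003 m and angle between pin_1's own z axis and vertical below 0.08 rad) or (horizontal distance between pin_2 and right_hole below 0.003 m and z of pin_2 in the frame of right_hole between -0.003 and 0.003 m and angle between pin_2's own z axis and vertical below 0.08 rad))), for 0.2 s.
At the end, for the whole second after the job is handed in: The slide is home (within 4 mm), every tin that is there stands upright on the floor of a cup of the slide, one lock pin is in each fork with its head within 3 mm of the fork's top plate, on the hole's axis within 3 mm and upright within 0.08 rad, the pins at rest (all of step 4 and all of step 5 and linear speed of each of pin_1, pin_2 below 0.02 m/s); the robot touches nothing.
It fails at once if the kitchen timer is pushed more than 25 mm (distance of timer from where it was at the start of the episode above 0.025 m).
It fails at once if the flat black tin is pushed more than 25 mm (distance of match_tin from where it was at the start of the episode above 0.025 m).
Of tin_1, tin_2, tin_3, tin_4 only 2 to 3 are there at a start; the rules pass over those that are not, and their reading is None.
At some moment in a run one of tin_1, tin_2, tin_3 may be knocked a few centimetres aside while the robot is not near it.
Once in a run the grip may slacken for a moment while it holds something.
It also fails if it takes over 208 s, if anything falls off the work surface, if the arm or the gripper's body presses on something with over 40 N, if the wrist force passes 120 N, or if a joint passes its speed limit or range.

## Working session

There is one attempt and no reset: what is moved stays moved. The work goes in short steps, Python scripts to look and compute and a shell command to move; the robot and the scene stay as the last step left them, time stands still between calls to the robot, and variables do not carry over. Pictures are saved under pics/ and viewed, on a budget of 14 in all, crops included, one or two more only if the job needs it, and the job is handed in when it is done.

```bash
ls; mkdir -p pics; cat > h.py <<'E'
import numpy as np, cv2
from bench import readout, eyes, workorder, cut_out, tip_of
def ray(cam,row,col,T=None):
    c=eyes.calibration(cam); f=200/np.tan(np.radians(c["vertical_fov"]/2)); T=np.array(c["T"]) if T is None else T
    d=T[:3,:3]@np.array([(col-c["cx"])/f,(row-c["cy"])/f,1.]); return T[:3,3],d
def at_z(cam,row,col,z,T=None):
    o,d=ray(cam,row,col,T); return o+d*(z-o[2])/d[2]
def proj(cam,p,T=None):
    c=eyes.calibration(cam); f=200/np.tan(np.radians(c["vertical_fov"]/2)); T=np.array(c["T"]) if T is None else T
    q=T[:3,:3].T@(np.asarray(p,float)-T[:3,3]); return np.array([c["cy"]+f*q[1]/q[2],c["cx"]+f*q[0]/q[2]])
def save(cam,name):
    im=eyes.snapshot(cam); cv2.imwrite(f"pics/{name}.png",im[:,:,::-1]); return im
E
python3 - <<'E'
from h import *
print(readout.sense())
for c in("scene","top","wrist"):
    k=eyes.calibration(c); print(c,k["vertical_fov"],k["cx"],k["cy"],np.round(k["T"],3).tolist())
a=save("scene","s0"); b=save("top","t0")
cv2.imwrite("pics/both0.png",cv2.resize(np.vstack([a,b]),(480,600))[:,:,::-1])
for cam in("scene","top"):
  for l in("left_hole","right_hole","knob","cup_middle","pin_1","tin_1","tin_4","tray","timer","match_tin","park_left","park_right","warmer"):
    print(cam,l,[(round(d["confidence"],2),np.round(d["centre"],1).tolist()) for d in tip_of(cam,l)][:4])
E
```

```text
pics
{'time': 0.0, 'joint_pos': array([ 7.16546540e+01,  7.51713983e+00,  8.53286206e+01,  7.65563005e-04,
        8.72608201e+01, -4.89352056e+00]), 'qd': array([-0.00810194,  0.07801289, -0.05893816,  0.02661764,  0.02992719,
        0.05692554]), 'joint_efforts': array([ 1.97260670e-03, -5.69417453e+01, -5.00538719e+01, -1.43492643e-04,
        1.51829881e-02, -3.48554261e-05]), 'tool_pos': array([139.38371149, 583.02865778, 230.22955586]), 'tcp_rot': array([-1.79893873e+02, -9.85359568e-03,  1.66548128e+02]), 'ft_force': array([-0.38680546, -0.21971726, -0.8840425 ]), 'wrist_torque': array([ 0.05374795, -0.01518816,  0.02674819]), 'finger_gap': 85.37741750210927}
scene 50.28819718979068 312.84065755750083 195.39845106138662 [[0.443, -0.605, 0.662, -200.608], [-0.896, -0.295, 0.33, -372.42], [-0.004, -0.739, -0.673, 859.663], [0.0, 0.0, 0.0, 1.0]]
top 44.44647054307219 322.038936434069 201.66730401944173 [[-0.318, -0.837, 0.446, -166.793], [-0.948, 0.274, -0.163, 236.522], [0.014, -0.474, -0.88, 1492.089], [0.0, 0.0, 0.0, 1.0]]
wrist 67.23127727743976 318.221986237555 197.86452650
[... 911 characters left out ...]
op right_hole [(0.85, [180.4, 407.4]), (0.53, [183.9, 369.9]), (0.44, [150.2, 381.6]), (0.4, [281.0, 260.8])]
top knob [(0.63, [201.2, 381.7]), (0.17, [198.2, 343.6])]
top cup_middle [(0.83, [181.8, 369.0])]
top pin_1 [(0.42, [177.2, 410.4]), (0.38, [198.0, 343.9])]
top tin_1 [(0.52, [280.7, 257.0]), (0.5, [245.7, 329.2]), (0.47, [215.5, 312.6])]
top tin_4 [(0.52, [280.7, 257.0]), (0.5, [245.7, 329.2]), (0.47, [215.5, 312.6])]
top tray [(0.96, [229.0, 321.4]), (0.47, [198.8, 347.8])]
top timer [(0.81, [231.3, 427.2])]
top match_tin [(0.57, [292.2, 240.9])]
top park_left [(0.81, [158.7, 348.2])]
top park_right [(0.7, [151.0, 374.6]), (0.16, [198.4, 344.3])]
top warmer [(0.57, [191.3, 371.3])]
```

View pics/t0.png

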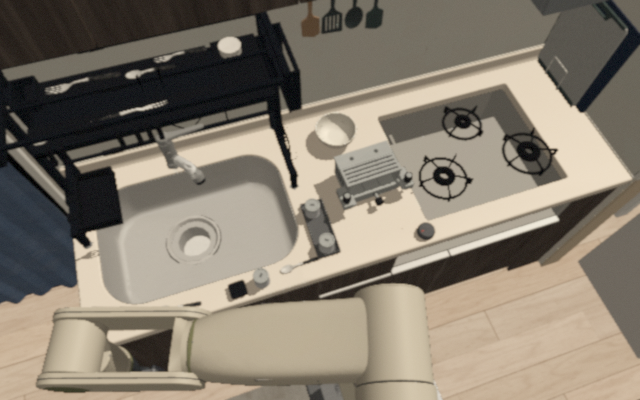

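View pics/s0.png

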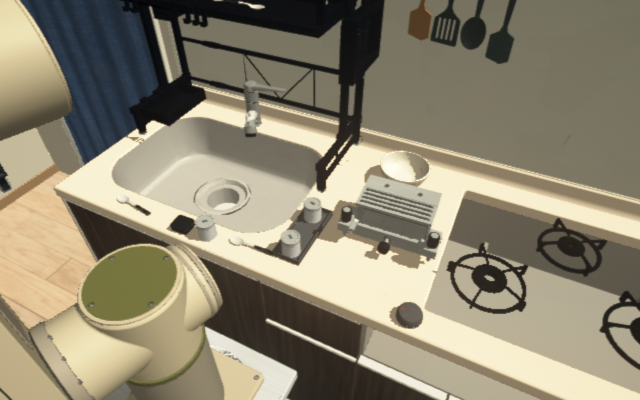

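```bash
python3 - <<'E'
from h import *
S=dict(lh=[221.6,345.8],rh=[245.2,431.9],kn=[247.8,383.6],pl=[184.3,387.2],pr=[197.9,420.2],ti=[317.4,409.6],mt=[226.8,184],tA=[233.2,207.5],tB=[217.9,311.1],tC=[252.6,291.1],tr=[232.5,305.4])
P=dict(lh=[195.3,344.5],rh=[180.4,407.4],kn=[201.2,381.7],pl=[158.7,348.2],pr=[151,374.6],ti=[231.3,427.2],mt=[292.2,240.9],tA=[280.7,257],tB=[215.5,312.6],tC=[245.7,329.2],tr=[229,321.4])
Z=dict(lh=70,rh=70,kn=34,pl=110,pr=110,ti=0,mt=0,tA=0,tB=3,tC=3,tr=0)
for k in S:
    print(k,"scene",np.round(at_z("scene",*S[k],Z[k])[:2]),"top",np.round(at_z("top",*P[k],Z[k])[:2]))
E
```

```text
lh scene [ 523. -106.] top [ 553. -105.]
rh scene [ 541. -325.] top [ 541. -327.]
kn scene [ 513. -216.] top [ 510. -226.]
pl scene [ 664. -165.] top [ 661. -155.]
pr scene [ 650. -259.] top [ 663. -251.]
ti scene [ 371. -332.] top [ 371. -339.]
mt scene [371. 313.] top [361. 306.]
tA scene [380. 240.] top [382. 248.]
tB scene [555.  10.] top [546.   9.]
tC scene [418.   1.] top [423.  -9.]
tr scene [500.   1.] top [490.  -4.]
```

```bash
cat >> h.py <<'E'
def go(x,y,z,yaw=None):
    "print tool-frame shift (m) and turn (deg) from the measured pose; shift before turn"
    s=readout.sense(); p=s["tool_pos"]; w=s["tcp_rot"][2]; a=np.radians(w)
    d=np.array([x,y,z])-p; tx=d@[np.cos(a),np.sin(a),0]; ty=d@[np.sin(a),-np.cos(a),0]
    print("at",np.round(p,1),"rot",np.round(s["tcp_rot"],2),"gap",round(s["finger_gap"],1),"t",round(s["time"],1),"F",np.round(s["ft_force"],1))
    print("  shift",np.round([tx/1000,ty/1000,-d[2]/1000],4),"turn",None if yaw is None else round((w-yaw+180)%360-180,2))
E
python3 -m inch '[-0.026,-0.031,-0.002,0,-0.026,-0.031,-0.002,0,-0.026,-0.031,-0.002,0,-0.026,-0.031,-0.002,0,-0.026,-0.031,-0.002,0,-0.026,-0.031,-0.002,0,-0.026,-0.031,-0.002,0,-0.026,-0.031,-0.002,0,-0.026,-0.031,-0.002,0,-0.026,-0.031,-0.002,0]' 1 40
python3 -m inch '[-0.026,-0.031,-0.002,0,-0.026,-0.031,-0.002,0,-0.026,-0.031,-0.002,0,-0.026,-0.031,-0.002,0,-0.026,-0.031,-0.002,0,-0.026,-0.031,-0.002,0,-0.026,-0.031,-0.002,0,-0.026,-0.031,-0.002,0,-0.026,-0.031,-0.002,0,-0.026,-0.031,-0.002,0]'
python3 -c "
from h import *
go(530,-216,270,180)"
```

```text
time: 2.23
tool_pos: [320.7, 219.9, 251.7]
tcp_rot: [180.0, 0.1, 166.6]
ft_force: [1.8, -0.3, -1.2]
finger_gap: 85.5
time: 3.07
tool_pos: [501.6, -142.6, 271.5]
tcp_rot: [180.0, 0.0, 166.5]
ft_force: [1.1, 1.4, 0.5]
finger_gap: 85.2
at [ 501.6 -142.6  271.5] rot [1.8000e+02 3.0000e-02 1.6652e+02] gap 85.2 t 3.1 F [1.1 1.4 0.5]
  shift [-0.0447 -0.0647  0.0015] turn -13.48
```

```bash
python3 -m inch '[-0.022,-0.032,0,0,-0.022,-0.032,0,0,0,0,0,-6.5,0,0,0,-6.5,0,0,0,0,0,0,0,0,0,0,0,0,0,0,0,0,0,0,0,0,0,0,0,0]'
python3 - <<'E'
from h import *
go(530,-216,270,180)
T=np.array(eyes.calibration("wrist")["T"]); save("wrist","w1"); np.save("w1T.npy",T)
for l,z in(("left_hole",70),("right_hole",70),("knob",34),("pin_1",70),("park_left",110),("park_right",110),("tin_1",3)):
    print(l,[(round(d["confidence"],2),np.round(d["centre"],1).tolist(),np.round(at_z("wrist",*d["centre"],z,T)[:2],1).tolist()) for d in tip_of("wrist",l)][:3])
E
```

```text
time: 3.9
tool_pos: [529.0, -212.6, 271.6]
tcp_rot: [-180.0, 0.0, 179.5]
ft_force: [1.1, -0.5, -0.2]
finger_gap: 85.5
at [ 529.  -212.6  271.6] rot [-1.7998e+02  3.0000e-02  1.7952e+02] gap 85.5 t 3.9 F [ 1.1 -0.5 -0.2]
  shift [-0.001  -0.0034  0.0016] turn -0.48
left_hole [(0.87, [173.1, 410.6], [532.9, -104.9]), (0.67, [181.8, 317.0], [542.4, -214.5])]
right_hole [(0.68, [185.7, 223.2], [546.1, -325.9])]
knob [(0.56, [149.9, 312.4], [510.6, -220.1])]
pin_1 [(0.79, [174.0, 413.1], [534.0, -101.8]), (0.56, [185.3, 225.8], [545.7, -322.8])]
park_left [(0.94, [285.5, 359.6], [658.3, -165.5])]
park_right [(0.72, [291.7, 282.8], [666.1, -256.3]), (0.23, [180.1, 319.2], [529.5, -211.9])]
tin_1 [(0.94, [180.7, 473.7], [561.5, 6.0]), (0.71, [74.9, 490.4], [423.1, 5.7])]
```

View pics/w1.png

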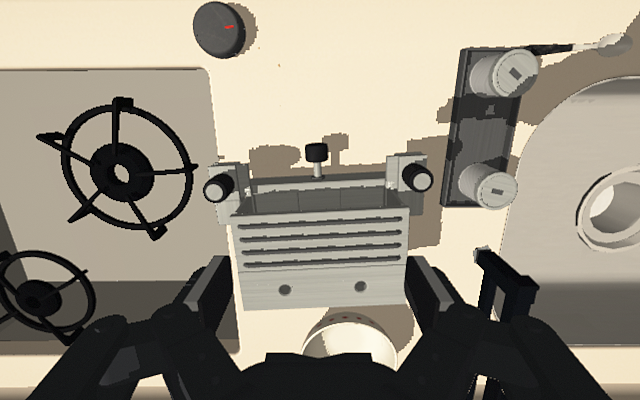

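```bash
cat >> h.py <<'E'
def blob(im,row,col,r=12,dark=True):
    r0,c0=int(row)-r,int(col)-r; g=cv2.cvtColor(im,cv2.COLOR_RGB2GRAY)[r0:r0+2*r+1,c0:c0+2*r+1]
    t,m=cv2.threshold(g,0,255,(cv2.THRESH_BINARY_INV if dark else cv2.THRESH_BINARY)+cv2.THRESH_OTSU)
    n,l,s,c=cv2.connectedComponentsWithStats(m); k=1+np.argmin([np.hypot(c[i][0]-r,c[i][1]-r) for i in range(1,n)])
    return c[k][1]+r0,c[k][0]+c0,s[k][4],s[k][2:4]
def fit(pts,T,x0=(557,-215,4)):
    "pts: [(warmer xyz),(row,col)]; returns x,y,yaw of warmer & pixel residuals"
    from scipy.optimize import least_squares
    def W(v,p):
        a=np.radians(v[2]); c,s=np.cos(a),np.sin(a); return [v[0]+c*p[0]-s*p[1],v[1]+s*p[0]+c*p[1],p[2]]
    f=lambda v:np.concatenate([proj("wrist",W(v,p),T)-q for p,q in pts])
    r=least_squares(f,x0,loss="soft_l1"); return r.x,f(r.x).reshape(-1,2)
E
python3 - <<'E'
from h import *
im=cv2.imread("pics/w1.png")[:,:,::-1]; T=np.load("w1T.npy")
B={}
for n,q,d in(("pl",(286,360),True),("pr",(291,285),True),("hl",(181,423),False),("hr",(189,215),False)):
    B[n]=blob(im,*q,r=9,dark=d); print(n,B[n])
P=[((103,45,110),B["pl"][:2]),((103,-45,110),B["pr"][:2])]
L=[((-21,111.5,70),(173.1,410.6)),((-21,-111.5,70),(185.7,223.2))]
H=[((-21,111.5,104),B["hl"][:2]),((-21,-111.5,104),B["hr"][:2])]
K=[((-46,0,34),(151.5,316.5))]
for s in(P,L,H,P+H,P+H+K,P+H+L+K):
    v,r=fit(s,T); print(np.round(v,2),np.round(r,1).tolist())
E
python3 -c "
import cv2;i=cv2.imread('pics/w1.png')[130:310,195:445];cv2.imwrite('pics/w1c.png',cv2.resize(i,None,fx=3,fy=3,interpolation=cv2.INTER_CUBIC))"
```

```text
pl (np.float64(285.9611650485437), np.float64(359.92233009708735), np.int32(103), array([12, 11], dtype=int32))
pr (np.float64(289.5047619047619), np.float64(284.3619047619048), np.int32(105), array([12, 11], dtype=int32))
hl (np.float64(181.02597402597402), np.float64(421.8138528138528), np.int32(231), array([17, 17], dtype=int32))
hr (np.float64(191.5023923444976), np.float64(213.7224880382775), np.int32(209), array([17, 15], dtype=int32))
[ 558.14 -214.38    2.61] [[-0.0, 0.3], [0.0, -0.3]]
[ 560.56 -214.14    3.42] [[0.0, 0.6], [0.1, -0.7]]
[ 558.96 -213.26    2.45] [[0.0, 0.0], [0.0, -0.0]]
[ 558.63 -213.53    2.33] [[0.5, 0.6], [0.2, 0.0], [-0.1, -0.2], [-0.5, -0.3]]
[ 558.64 -213.44    2.29] [[0.5, 0.6], [0.2, 0.0], [-0.0, -0.1], [-0.6, -0.2], [-0.0, -0.2]]
[ 558.91 -213.66    2.51] [[0.6, 0.7], [0.5, 0.2], [-0.1, -0.4], [0.1, -0.4], [0.1, 1.4], [-2.7, -0.4], [0.2, -0.6]]
```

View pics/w1c.png

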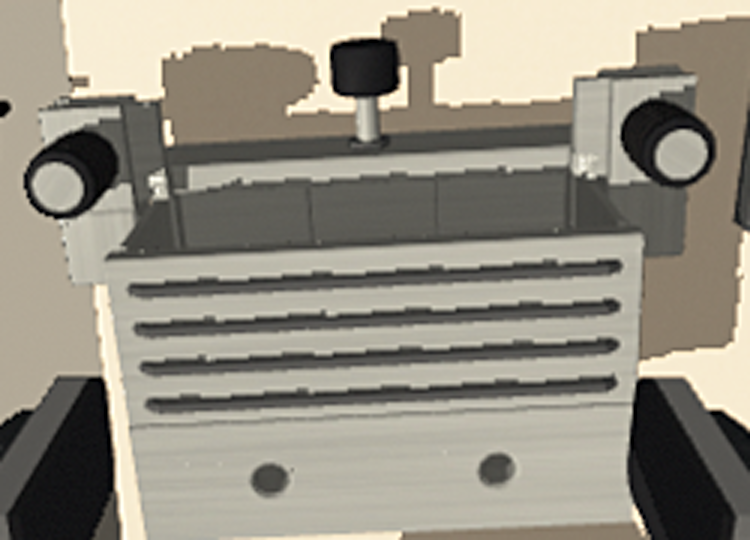

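```bash
python3 -m inch '[0,0.027,0,-2.9,0,0.027,0.020,0,0,0.027,0.020,0,0,0.0275,0.020,0,0,0,0.020,0,0,0,0.018,0,0,0,0,0,0,0,0,0,0,0,0,0,0,0,0,0]' 0.6 40
python3 -c "
from h import *
go(533.05,-103,74,182.4)"
```

```text
time: 5.13
tool_pos: [526.7, -105.1, 175.2]
tcp_rot: [-179.9, 0.1, -177.6]
ft_force: [-0.5, 0.1, -0.0]
finger_gap: 51.1
at [ 526.7 -105.1  175.2] rot [-1.7995e+02  1.5000e-01 -1.7759e+02] gap 51.1 t 5.1 F [-0.5  0.1 -0. ]
  shift [-0.0064  0.0018  0.1012] turn 0.01
```

```bash
python3 -m inch '[-0.0064,0.0018,0,0,0,0,0.015,0,0,0,0.015,0,0,0,0.015,0,0,0,0.015,0,0,0,0.015,0,0,0,0.013,0,0,0,0.013,0,0,0,0,0,0,0,0,0]'
python3 -c "
from h import *
go(533.05,-103,74,182.4)"
python3 -m inch '[0,0,0,0,0,0,0,0,0,0,0,0,0,0,0,0,0,0,0,0,0,0,0,0,0,0,0,0,0,0,0,0,0,0,0,0,0,0,0,0]' 0 40
python3 -c "
from h import *
go(533.05,-103,74,182.4)
print(readout.sense()['wrist_torque'])
save('wrist','w2')"
```

```text
time: 5.97
tool_pos: [531.7, -102.3, 71.8]
tcp_rot: [180.0, -0.1, -177.6]
ft_force: [0.8, 0.4, 1.0]
finger_gap: 51.3
at [ 531.7 -102.3   71.8] rot [ 1.7997e+02 -7.0000e-02 -1.7756e+02] gap 51.3 t 6.0 F [0.8 0.4 1. ]
  shift [-0.0013 -0.0008 -0.0022] turn 0.04
time: 6.8
tool_pos: [533.1, -102.7, 73.7]
tcp_rot: [-180.0, 0.1, -177.6]
ft_force: [0.2, 0.1, 7.4]
finger_gap: 25.8
at [ 533.1 -102.7   73.7] rot [-1.7996e+02  1.3000e-01 -1.7755e+02] gap 25.8 t 6.8 F [0.2 0.1 7.4]
  shift [ 0.     -0.0003 -0.0003] turn 0.05
[0.07976663 0.04833244 0.08773474]
```

View pics/w2.png

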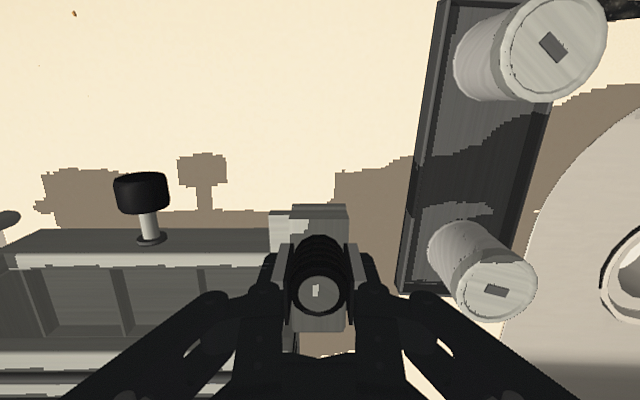

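```bash
python3 -m inch '[0,0,-0.010,0,0,0,-0.012,0,0,0,-0.013,0,0,0,-0.016,0,0,0,-0.016,0,0,0,-0.016,0,0,0,-0.016,0,0,0,-0.016,0,0,0,0,0,0,0,0,0]' 0 60
python3 -m inch '[-0.0155,-0.0083,0,0,-0.0155,-0.0083,0,0,-0.0155,-0.0083,0,0,-0.0155,-0.0083,0,0,-0.0155,-0.0083,0,0,-0.0155,-0.0083,0,0,-0.0155,-0.0083,0,0,-0.0155,-0.0084,0,0,0,0,0,0,0,0,0,0]'
python3 - <<'E'
from h import *
go(659.7,-164.2,190,182.4)
T=np.array(eyes.calibration("wrist")["T"]); im=save("wrist","w3"); np.save("w3T.npy",T)
for p in((103,45,110),(103,-45,110)):
    a=np.radians(2.4);w=[558.7+np.cos(a)*p[0]-np.sin(a)*p[1],-213.5+np.sin(a)*p[0]+np.cos(a)*p[1],p[2]]; print(proj("wrist",w,T))
E
```

```text
time: 7.68
tool_pos: [532.7, -102.6, 189.1]
tcp_rot: [-179.9, 0.2, -177.6]
ft_force: [0.4, 0.6, -1.7]
finger_gap: 25.3
time: 8.52
tool_pos: [658.0, -163.5, 185.2]
tcp_rot: [179.9, -0.2, -177.6]
ft_force: [0.5, 0.0, -0.1]
finger_gap: 25.4
at [ 658.  -163.5  185.2] rot [ 179.93   -0.18 -177.57] gap 25.4 t 8.5 F [ 0.5  0.  -0.1]
  shift [-0.0016 -0.0008 -0.0048] turn 0.03
[211.22761351 317.5464915 ]
[211.36089538 200.81711779]
```

View pics/w3.png

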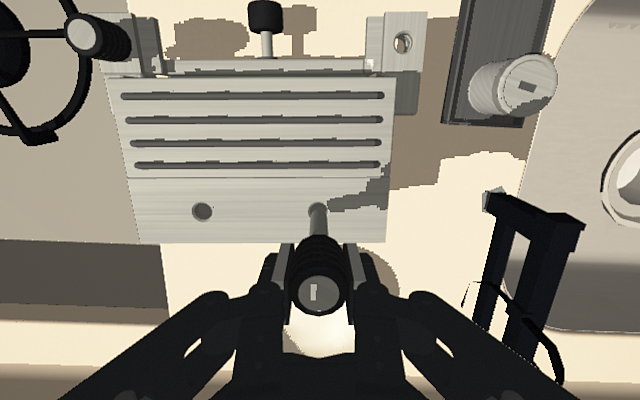

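```bash
python3 -m inch '[0,0,0.005,0,0,0,0.007,0,0,0,0.007,0,0,0,0.007,0,0,0,0.007,0,0,0,0.007,0,0,0,0.007,0,0,0,0.007,0,0,0,0.007,0,0,0,0,0]'
python3 -c "
from h import *
go(659.7,-164.2,114,182.4)"
```

```text
time: 9.4
tool_pos: [658.5, -163.3, 124.3]
tcp_rot: [180.0, -0.0, -177.6]
ft_force: [4.0, 1.1, -4.3]
finger_gap: 25.8
at [ 658.5 -163.3  124.3] rot [ 1.7997e+02 -5.0000e-02 -1.7756e+02] gap 25.8 t 9.4 F [ 4.   1.1 -4.3]
  shift [-0.0012 -0.0009  0.0103] turn 0.04
```

```bash
python3 -m inch '[-0.001,0.000,0.003,0,0,0,0.004,0,0,0,0.004,0,0,0,0.003,0,0,0,0,0,0,0,0,0,0,0,0,0,0,0,0,0,0,0,0,0,0,0,0,0]'
python3 -c "
from h import *
go(659.7,-164.2,114,182.4)"
```

```text
time: 10.23
tool_pos: [659.6, -163.6, 113.8]
tcp_rot: [-180.0, 0.0, -177.6]
ft_force: [-5.3, 1.8, 9.5]
finger_gap: 25.5
at [ 659.6 -163.6  113.8] rot [-179.99    0.   -177.55] gap 25.5 t 10.2 F [-5.3  1.8  9.5]
  shift [-0.0001 -0.0006 -0.0002] turn 0.05
```

```bash
python3 -m inch '[0,0,0,0,0,0,0,0,0,0,0,0,0,0,0,0,0,0,0,0,0,0,-0.02,0,0,0,-0.02,0,0,0,-0.02,0,0,0,-0.02,0,0,0,0,0]' 0.6
python3 -m inch '[0.0155,-0.0195,0,0,0.0155,-0.0195,0,0,0.0155,-0.0195,0,0,0.0155,-0.0195,0,0,0.0155,-0.0195,0,0,0.0155,-0.0195,0,0,0.0155,-0.0195,0,0,0.0155,-0.02,0,0,0,0,0,0,0,0,0,0]'
python3 - <<'E'
from h import *
go(542.4,-325.8,74,182.4)
T=np.array(eyes.calibration("wrist")["T"]); im=save("wrist","w4"); np.save("w4T.npy",T)
for p in((103,45,144),(-21,-111.5,104)):
    a=np.radians(2.4);w=[558.7+np.cos(a)*p[0]-np.sin(a)*p[1],-213.5+np.sin(a)*p[0]+np.cos(a)*p[1],p[2]]; print(proj("wrist",w,T))
E
```

```text
time: 11.07
tool_pos: [662.1, -164.3, 198.0]
tcp_rot: [-179.8, 0.4, -177.5]
ft_force: [0.2, -1.1, 2.0]
finger_gap: 51.0
time: 11.9
tool_pos: [541.6, -326.1, 191.5]
tcp_rot: [180.0, -0.0, -177.7]
ft_force: [-0.1, 0.6, -0.0]
finger_gap: 51.6
at [ 541.6 -326.1  191.5] rot [ 1.7997e+02 -3.0000e-02 -1.7769e+02] gap 51.6 t 11.9 F [-0.1  0.6 -0. ]
  shift [-0.0008  0.0003  0.1175] turn -0.09
[364.18348454 511.85797408]
[204.59421846 318.95646108]
```

View pics/w4.png

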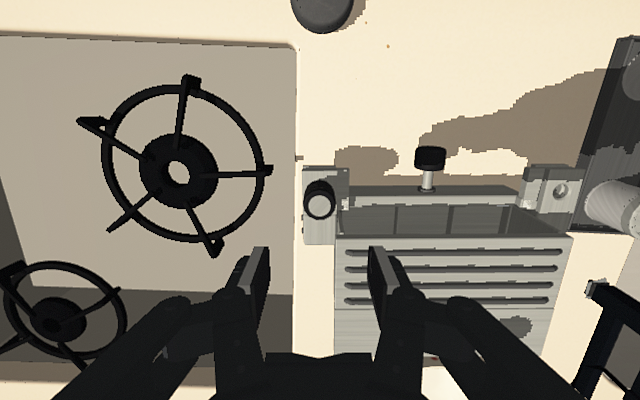

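```bash
python3 -m inch '[-0.0008,0.0003,0.010,0,0,0,0.015,0,0,0,0.015,0,0,0,0.015,0,0,0,0.015,0,0,0,0.015,0,0,0,0.015,0,0,0,0.015,0,0,0,0.0,0,0,0,0,0]'
python3 -m inch '[0,0,0,0,0,0,0,0,0,0,0,0,0,0,0,0,0,0,0,0,0,0,0,0,0,0,0,0,0,0,0,0,0,0,0,0,0,0,0,0]' 0 60
python3 -c "
from h import *
go(542.4,-325.8,74,182.4)"
```

```text
time: 12.78
tool_pos: [542.8, -323.1, 75.4]
tcp_rot: [179.9, -0.1, -177.5]
ft_force: [-0.2, 0.3, 0.1]
finger_gap: 51.4
time: 13.62
tool_pos: [544.3, -325.3, 78.8]
tcp_rot: [-179.9, 0.1, -177.6]
ft_force: [1.1, 1.1, 6.5]
finger_gap: 25.4
at [ 544.3 -325.3   78.8] rot [-1.7992e+02  1.3000e-01 -1.7755e+02] gap 25.4 t 13.6 F [1.1 1.1 6.5]
  shift [ 0.002  -0.0004  0.0048] turn 0.05
```

```bash
python3 -m inch '[0,0,-0.010,0,0,0,-0.012,0,0,0,-0.013,0,0,0,-0.016,0,0,0,-0.016,0,0,0,-0.016,0,0,0,-0.016,0,0,0,-0.016,0,0,0,0,0,0,0,0,0]'
python3 -m inch '[-0.0155,0.0083,0,0,-0.0155,0.0083,0,0,-0.0155,0.0083,0,0,-0.0155,0.0083,0,0,-0.0155,0.0083,0,0,-0.0155,0.0083,0,0,-0.0155,0.0083,0,0,-0.016,0.0084,0,0,0,0,0,0,0,0,0,0]'
python3 - <<'E'
from h import *
go(663.5,-254.1,190,182.4)
T=np.array(eyes.calibration("wrist")["T"]); im=save("wrist","w5"); np.save("w5T.npy",T)
for p in((103,45,144),(103,45,110),(103,-45,110)):
    a=np.radians(2.4);w=[558.7+np.cos(a)*p[0]-np.sin(a)*p[1],-213.5+np.sin(a)*p[0]+np.cos(a)*p[1],p[2]]; print(proj("wrist",w,T))
E
```

```text
time: 14.45
tool_pos: [543.8, -325.3, 194.0]
tcp_rot: [-179.9, 0.1, -177.6]
ft_force: [0.2, 0.1, -1.0]
finger_gap: 25.3
time: 15.28
tool_pos: [664.5, -252.1, 190.2]
tcp_rot: [179.9, -0.2, -177.5]
ft_force: [-0.6, -0.1, -1.1]
finger_gap: 24.9
at [ 664.5 -252.1  190.2] rot [ 1.7993e+02 -1.6000e-01 -1.7747e+02] gap 24.9 t 15.3 F [-0.6 -0.1 -1.1]
  shift [ 0.001  -0.002   0.0002] turn 0.13
[222.88919403 448.56289427]
[205.81727178 430.69397689]
[205.76468842 315.95382486]
```

View pics/w5.png

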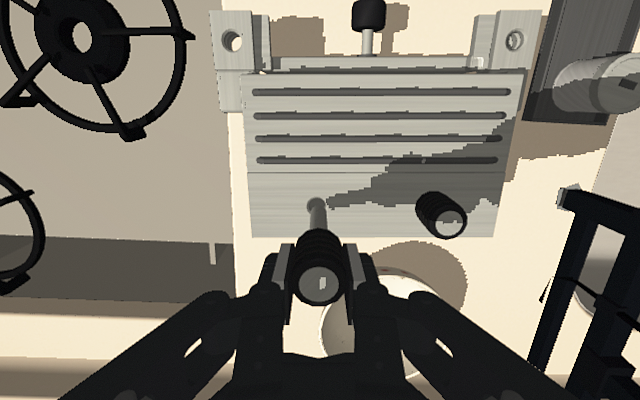

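```bash
python3 -m inch '[0,0,0.005,0,0,0,0.007,0,0,0,0.007,0,0,0,0.007,0,0,0,0.007,0,0,0,0.007,0,0,0,0.007,0,0,0,0.007,0,0,0,0.007,0,0,0,0,0]'
python3 -c "
from h import *
go(663.5,-254.1,114,182.4)"
```

```text
time: 16.17
tool_pos: [664.0, -252.7, 128.9]
tcp_rot: [179.9, -0.1, -177.6]
ft_force: [0.7, -1.0, -1.8]
finger_gap: 25.3
at [ 664.  -252.7  128.9] rot [ 1.7994e+02 -1.3000e-01 -1.7755e+02] gap 25.3 t 16.2 F [ 0.7 -1.  -1.8]
  shift [ 0.0006 -0.0013  0.0149] turn 0.05
```

```bash
python3 -m inch '[0,-0.0005,0.003,0,0,0,0.004,0,0,0,0.004,0,0,0,0.002,0,0,0,0,0,0,0,0,0,0,0,0,0,0,0,0,0,0,0,0,0,0,0,0,0]'
python3 -c "
from h import *
go(663.5,-254.1,114,182.4)"
```

```text
time: 17.0
tool_pos: [665.0, -253.6, 118.9]
tcp_rot: [-180.0, 0.0, -177.6]
ft_force: [-2.6, 0.5, 6.2]
finger_gap: 25.0
at [ 665.  -253.6  118.9] rot [-1.7999e+02  2.0000e-02 -1.7755e+02] gap 25.0 t 17.0 F [-2.6  0.5  6.2]
  shift [ 0.0015 -0.0004  0.0049] turn 0.05
```

```bash
python3 -m inch '[0,0,0.002,0,0,0,0,0,0,0,0,0,0,0,0,0,0,0,0,0,0,0,0,0,0,0,0,0,0,0,0,0,0,0,0,0,0,0,0,0]'
python3 -m inch '[0,0,0,0,0,0,0,0,0,0,0,0,0,0,0,0,0,0,-0.02,0,0,0,-0.02,0,0,0,-0.022,0,0,0,-0.022,0,0,0,-0.022,0,0,0,-0.022,0]' 0.6
python3 -m inch '[0.0187,0.0056,0,0,0.0187,0.0056,0,0,0.0187,0.0056,0,0,0.0187,0.0056,0,0,0.0187,0.0056,0,0,0.0187,0.0056,0,0,0.0187,0.0056,0,0,0.0187,0.0056,0,0,0,0,0,0,0,0,0,0]'
python3 - <<'E'
from h import *
go(512.7,-215.4,15,182.4)
T=np.array(eyes.calibration("wrist")["T"]); im=save("wrist","w6"); np.save("w6T.npy",T)
for p in((103,45,144),(103,-45,144),(-46,0,34)):
    a=np.radians(2.4);w=[558.7+np.cos(a)*p[0]-np.sin(a)*p[1],-213.5+np.sin(a)*p[0]+np.cos(a)*p[1],p[2]]; print(proj("wrist",w,T))
E
```

```text
time: 17.83
tool_pos: [665.2, -253.7, 118.9]
tcp_rot: [-180.0, 0.1, -177.5]
ft_force: [-8.3, 3.7, 16.5]
finger_gap: 25.1
time: 18.67
tool_pos: [664.7, -253.5, 244.8]
tcp_rot: [180.0, -0.0, -177.6]
ft_force: [1.3, 0.4, -0.2]
finger_gap: 51.3
time: 19.5
tool_pos: [513.2, -215.2, 244.4]
tcp_rot: [-180.0, 0.0, -177.6]
ft_force: [0.9, -0.3, -0.9]
finger_gap: 50.9
at [ 513.2 -215.2  244.4] rot [-1.7999e+02  3.0000e-02 -1.7757e+02] gap 50.9 t 19.5 F [ 0.9 -0.3 -0.9]
  shift [ 5.000e-04 -2.000e-04  2.294e-01] turn 0.03
[338.39446155 363.20415102]
[338.42885701 273.70102712]
[168.63558234 318.34092153]
```

View pics/w6.png

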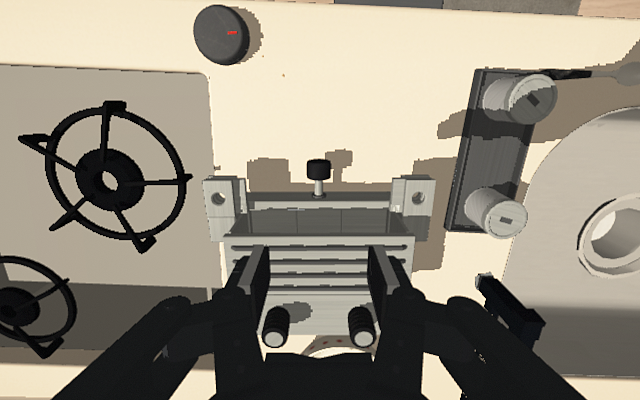

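```bash
python3 - <<'E'
from h import *
im=cv2.imread("pics/w6.png")[:,:,::-1]; T=np.load("w6T.npy")
for q,p in(((340,362),(103,45)),((340,276),(103,-45))):
    b=blob(im,*q,r=11,dark=False); w=at_z("wrist",b[0],b[1],144,T)-[558.7,-213.5,0]; a=np.radians(2.4)
    print(np.round(b[:3],1),np.round([w[0]*np.cos(a)+w[1]*np.sin(a)-p[0],-w[0]*np.sin(a)+w[1]*np.cos(a)-p[1]],1))
E
python3 -m inch '[0,0,0.02,0,0,0,0.03,0,0,0,0.03,0,0,0,0.03,0,0,0,0.03,0,0,0,0.03,0,0,0,0.03,0,0,0,0.018,0,0,0,0.01,0,0,0,0,0]'
python3 -c "
from h import *
go(512.7,-215.4,15,182.4)"
```

```text
[338.4 363.4 206. ] [0.1 0.2]
[338.8 273.5 208. ] [ 0.5 -0.2]
time: 20.38
tool_pos: [512.2, -214.3, 13.3]
tcp_rot: [179.9, -0.2, -177.5]
ft_force: [-1.0, -0.0, 0.0]
finger_gap: 51.4
at [ 512.2 -214.3   13.3] rot [ 179.86   -0.23 -177.55] gap 51.4 t 20.4 F [-1. -0.  0.]
  shift [-0.0005 -0.0011 -0.0017] turn 0.05
```

```bash
python3 -m inch '[0,0,0,0,0,0,0,0,0,0,0,0,0,0,0,0,0,0,0,0,0,0,0,0,0,0,0,0,0,0,0,0,0,0,0,0,0,0,0,0]' 0 60
python3 -m inch '[0.005,0,0,0,0.01,0,0,0,0.012,0,0,0,0.012,0,0,0,0.012,0,0,0,0.012,0,0,0,0.012,0,0,0,0.012,0,0,0,0.008,0,0,0,0,0,0,0]'
python3 -c "
from h import *
go(512.7-94.9,-215.4-4,15,182.4)"
```

```text
time: 21.22
tool_pos: [514.9, -215.1, 18.1]
tcp_rot: [-180.0, 0.1, -177.5]
ft_force: [-0.6, 5.2, 3.1]
finger_gap: 28.1
time: 22.05
tool_pos: [419.9, -219.5, 18.1]
tcp_rot: [-179.9, 0.3, -177.6]
ft_force: [2.6, 6.9, 0.2]
finger_gap: 28.4
at [ 419.9 -219.5   18.1] rot [-179.94    0.27 -177.58] gap 28.4 t 22.1 F [2.6 6.9 0.2]
  shift [0.0021 0.0002 0.0031] turn 0.02
```

```bash
python3 -m inch '[0.002,0,0,0,0.001,0,0,0,0,0,0,0,0,0,0,0,0,0,0,0,0,0,0,0,0,0,0,0,0,0,0,0,0,0,0,0,0,0,0,0]'
python3 -m inch '[0,0,0,0,0,0,0,0,0,0,0,0,0,0,0,0,0,0,-0.02,0,0,0,-0.03,0,0,0,-0.04,0,0,0,-0.04,0,0,0,-0.04,0,0,0,-0.04,0]' 0.65
python3 -m inch '[0,0.025,-0.02,0,0,0.025,-0.02,0,-0.01,0.025,0,0,-0.01,0.025,0,0,0,0.025,0,0,0,0,0,0,0,0,0,0,0,0,0,0,0,0,0,0,0,0,0,0]' 0.9
python3 - <<'E'
from h import *
go(440,-100,270,182.4)
T=np.array(eyes.calibration("wrist")["T"]); im=save("wrist","w7"); np.save("w7T.npy",T)
for l,z in(("tin_1",3),("knob",34),("cup_left",30),("cup_middle",30),("cup_right",30)):
    print(l,[(round(d["confidence"],2),np.round(d["centre"],1).tolist(),np.round(at_z("wrist",*d["centre"],z,T)[:2],1).tolist()) for d in tip_of("wrist",l)][:3])
for p in((-141,0,34),(-63,58,30),(-63,0,30),(-63,-58,30)):
    a=np.radians(2.4);w=[558.7+np.cos(a)*p[0]-np.sin(a)*p[1],-213.5+np.sin(a)*p[0]+np.cos(a)*p[1],p[2]]; print(np.round(w,1),proj("wrist",w,T))
E
```

```text
time: 22.88
tool_pos: [419.9, -219.5, 18.2]
tcp_rot: [-179.9, 0.5, -177.6]
ft_force: [19.1, 6.5, -11.4]
finger_gap: 27.8
time: 23.72
tool_pos: [415.1, -219.4, 228.6]
tcp_rot: [-180.0, 0.0, -177.6]
ft_force: [1.3, -0.6, 0.2]
finger_gap: 55.3
time: 24.55
tool_pos: [430.1, -94.6, 266.2]
tcp_rot: [-180.0, -0.0, -177.6]
ft_force: [-1.0, 0.4, -0.7]
finger_gap: 76.4
at [430.1 -94.6 266.2] rot [-1.7999e+02 -1.0000e-02 -1.7764e+02] gap 76.4 t 24.6 F [-1.   0.4 -0.7]
  shift [-0.0097 -0.0058 -0.0038] turn -0.04
tin_1 [(0.98, [130.8, 564.6], [377.7, 228.3]), (0.82, [160.6, 390.8], [426.6, 3.8]), (0.77, [248.4, 382.6], [560.2, 7.0])]
knob [(0.97, [151.4, 220.7], [417.5, -217.1]), (0.31, [242.5, 236.8], [543.0, -202.9])]
cup_left [(0.82, [209.0, 268.3], [493.4, -159.5]), (0.59, [248.6, 384.9], [546.2, 3.3]), (0.58, [208.1, 184.5], [496.6, -271.6])]
cup_middle [(0.97, [206.7, 226.2], [492.3, -215.7]), (0.17, [129.5, 564.4], [374.2, 205.8])]
cup_right [(0.77, [206.3, 184.3], [494.0, -271.7])]
[ 417.8 -219.4   34. ] [151.58977059 218.87021729]
[ 493.3 -158.2   30. ] [208.99666903 269.25820795]
[ 495.8 -216.1   30. ] [209.07097209 226.01793261]
[ 498.2 -274.1   30. ] [209.14525279 182.79067425]
```

View pics/w7.png

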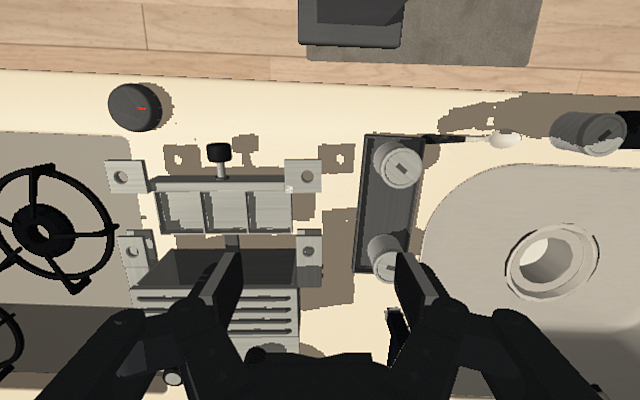

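```bash
cat >> h.py <<'E'
def tinfit(mask,T,z,x0,cam="wrist",r=25,h=56):
    "fit upright cylinder at height z to a mask: returns xy and IoU"
    from scipy.optimize import minimize
    t=np.linspace(0,2*np.pi,40,endpoint=False); ci=np.c_[np.cos(t),np.sin(t)]*r
    def draw(v):
        P=[proj(cam,[v[0]+a,v[1]+b,zz],T)[::-1] for zz in(z,z+h) for a,b in ci]
        m=np.zeros((1600,2560),np.uint8); cv2.fillConvexPoly(m,cv2.convexHull((np.array(P)*4).astype(np.int32)),1); return cv2.resize(m.astype(np.float32),(640,400),interpolation=cv2.INTER_AREA)
    M=mask.astype(np.float32)
    f=lambda v:(lambda m:-np.minimum(m,M).sum()/np.maximum(m,M).sum())(draw(v))
    r_=minimize(f,x0,method="Nelder-Mead",options=dict(initial_simplex=[x0,[x0[0]+6,x0[1]],[x0[0],x0[1]+6]],xatol=.1,fatol=1e-4)); return r_.x,-r_.fun
E
python3 - <<'E'
from h import *
T=np.load("w7T.npy")
for d in cut_out("wrist","tin_1"):
    m=d["pixels"]; b=d["bbox"]; c=np.argwhere(m).mean(0); 
    z=0 if c[1]>480 else 3
    x0=at_z("wrist",*c,z+28,T)[:2]
    v,q=tinfit(m,T,z,x0); print(round(d["confidence"],2),np.round(b),m.sum(),"xy",np.round(v,1),"iou",round(q,3))
E
```

```text
Traceback (most recent call last):
  File "h.py", line 40, in tinfit
    r_=minimize(f,x0,method="Nelder-Mead",options=dict(initial_simplex=[x0,[x0[0]+6,x0[1]],[x0[0],x0[1]+6]],xatol=.1,fatol=1e-4)); return r_.x,-r_.fun
  File "h.py", line 39, in <lambda>
    f=lambda v:(lambda m:-np.minimum(m,M).sum()/np.maximum(m,M).sum())(draw(v))
                                                                       ~~~~^^^
  File "h.py", line 36, in draw
    P=[proj(cam,[v[0]+a,v[1]+b,zz],T)[::-1] for zz in(z,z+h) for a,b in ci]
       ~~~~^^^^^^^^^^^^^^^^^^^^^^^^^^
  File "h.py", line 9, in proj
    c=eyes.calibration(cam); f=200/np.tan(np.radians(c["vertical_fov"]/2)); T=np.array(c["T"]) if T is None else T
ValueError: time passes only in moves, steps and waits
```

```bash
python3 - <<'E'
s=open('h.py').read()
s=s.replace('def ray(','import functools\n@functools.lru_cache\ndef intr(cam):\n    return eyes.calibration(cam)\ndef ray(',1).replace('    c=eyes.calibration(cam); f','    c=intr(cam) if T is not None else eyes.calibration(cam); f')
open('h.py','w').write(s)
E
cat > tins.py <<'E'
from h import *
def tins(T,zf=lambda c:0 if c[1]>480 else 3):
    out=[]
    for d in cut_out("wrist","tin_1"):
        m=d["pixels"]; c=np.argwhere(m).mean(0); z=zf(c); x0=at_z("wrist",*c,z+28,T)[:2]
        v,q=tinfit(m,T,z,x0); print(round(d["confidence"],2),np.round(d["bbox"]),m.sum(),"xy",np.round(v,1),"iou",round(q,3)); out.append(v)
    return out
E
python3 -c "
from tins import *
tins(np.load('w7T.npy'))"
```

```text
0.92 [369. 234. 402. 288.] 1247 xy [560.4   8.3] iou 0.738
0.78 [546. 111. 627. 156.] 2861 xy [377.7 234.1] iou 0.957
```

```bash
python3 -m inch '[0,0.033,0.01,0,0,0.033,0.02,0,0,0.033,0.02,0,0,0,0,7,0,0,0,7,0,0,0,7,0,0,0,7,0,0,0,7,0,0,0,7,0,0,0,7]' 1
python3 -m inch '[0,0,0,7,0,0,0,7,0,0,0,7,0,0,0,7,0,0,0,7,0,0,0,6,0,0,0,0,0,0,0,0,0,0,0,0,0,0,0,0]'
python3 -c "
from tins import *
go(427,4,28,92.4)
T=np.array(eyes.calibration('wrist')['T']); im=save('wrist','w8'); np.save('w8T.npy',T)
tins(T,lambda c:3)"
```

```text
time: 25.78
tool_pos: [426.0, 5.3, 216.3]
tcp_rot: [-180.0, 0.0, 133.1]
ft_force: [-0.9, -0.5, -0.4]
finger_gap: 85.5
time: 26.62
tool_pos: [426.0, 5.3, 216.3]
tcp_rot: [180.0, -0.0, 92.6]
ft_force: [-0.1, -0.0, -0.4]
finger_gap: 85.4
at [426.    5.3 216.3] rot [180.   -0.   92.6] gap 85.4 t 26.6 F [-0.1 -0.  -0.4]
  shift [-0.0013  0.0009  0.1883] turn 0.2
0.93 [406. 151. 471. 209.] 2466 xy [560.2   7.8] iou 0.937
```

View pics/w8.png

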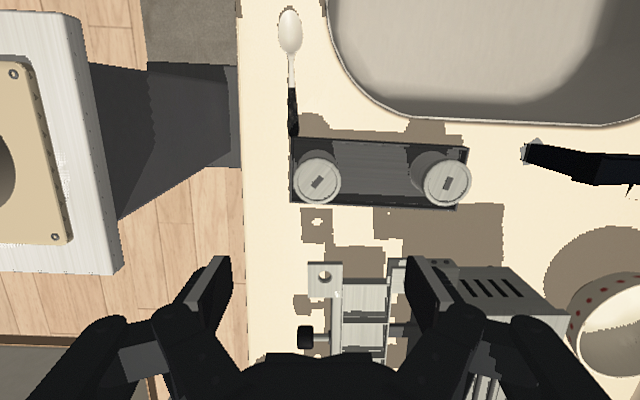

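```bash
python3 -c "
from h import *
T=np.load('w8T.npy'); g=cv2.cvtColor(cv2.imread('pics/w8.png'),cv2.COLOR_BGR2GRAY)
c=cv2.HoughCircles(g,cv2.HOUGH_GRADIENT,1,30,param1=120,param2=18,minRadius=20,maxRadius=28)[0]
for x,y,r in c[:8]:
  if 280<x<480 and 150<y<215: print(x,y,r,at_z('wrist',y,x,59,T))
print(at_z('wrist',182,317,59,T)); go(*at_z('wrist',182,317,59,T)[:2],28,92.4)"
```

```text
443.5 182.5 23.0 [555.06968668   9.01156161  59.        ]
317.5 180.5 23.0 [425.29719912   5.47820734  59.        ]
[424.85207566   3.86056043  59.        ]
at [426.    5.3 216.3] rot [-180.      0.     92.53] gap 85.4 t 26.7 F [-0.   0.9 -0.3]
  shift [-0.0014 -0.0012  0.1883] turn 0.13
```

```bash
python3 -m inch '[-0.0006,-0.0008,0.02,0,0,0,0.03,0,0,0,0.03,0,0,0,0.03,0,0,0,0.03,0,0,0,0.024,0,0,0,0.016,0,0,0,0.008,0,0,0,0,0,0,0,0,0]'
python3 -c "
from h import *
go(425,4.7,28,92.4)"
python3 -m inch '[0,0,0,0,0,0,0,0,0,0,0,0,0,0,0,0,0,0,0,0,0,0,0,0,0,0,0,0,0,0,0,0,0,0,0,0,0,0,0,0]' 0 60
python3 -c "
from h import *
go(495.8,-216.1,58,92.4)"
```

```text
time: 27.55
tool_pos: [425.5, 4.6, 28.7]
tcp_rot: [-180.0, -0.0, 92.5]
ft_force: [-0.3, -0.4, 0.4]
finger_gap: 85.4
at [425.5   4.6  28.7] rot [-179.99   -0.     92.47] gap 85.4 t 27.6 F [-0.3 -0.4  0.4]
  shift [ 0.0001 -0.0004  0.0007] turn 0.07
time: 28.38
tool_pos: [426.5, 4.5, 29.9]
tcp_rot: [179.9, 0.0, 92.5]
ft_force: [-2.6, 0.5, 8.5]
finger_gap: 48.0
at [426.5   4.5  29.9] rot [1.7987e+02 2.0000e-02 9.2450e+01] gap 48.0 t 28.4 F [-2.6  0.5  8.5]
  shift [-0.2234  0.0598 -0.0281] turn 0.05
```

```bash
python3 -m inch '[0,0,-0.01,0,0,0,-0.02,0,0,0,-0.03,0,0,0,-0.03,0,-0.0352,0.0076,0,0,-0.0352,0.0076,0,0,-0.0352,0.0076,0,0,-0.0352,0.0076,0,0,-0.0352,0.0076,0,0,-0.0352,0.0076,0,0]'
python3 -m inch '[-0.0352,0.0076,0,0,-0.0352,0.0075,0,0,0,0,0,0,0,0,0,0,0,0,0,0,0,0,0,0,0,0,0,0,0,0,0,0,0,0,0,0,0,0,0,0]'
python3 - <<'E'
from h import *
go(498.2,-274.1,57,92.4)
s=readout.sense()
T=np.array(eyes.calibration("wrist")["T"]); im=save("wrist","w9"); np.save("w9T.npy",T)
# tin top rim ellipse: expected centre if tin is on tool axis
p=s["tool_pos"]; print("expected top px",proj("wrist",[p[0],p[1],p[2]+30.5],T))
for d in cut_out("wrist","tin_1"): print(round(d["confidence"],2),np.round(d["bbox"]),d["pixels"].sum())
E
```

```text
time: 29.22
tool_pos: [480.1, -206.3, 119.3]
tcp_rot: [180.0, 0.0, 92.5]
ft_force: [0.7, 0.4, -0.9]
finger_gap: 48.1
time: 30.05
tool_pos: [498.0, -273.6, 118.5]
tcp_rot: [180.0, 0.0, 92.5]
ft_force: [-0.4, -0.6, -0.6]
finger_gap: 48.6
at [ 498.  -273.6  118.5] rot [1.7999e+02 1.0000e-02 9.2490e+01] gap 48.6 t 30.1 F [-0.4 -0.6 -0.6]
  shift [-0.0005  0.0002  0.0615] turn 0.09
expected top px [293.98344356 318.68307957]
0.92 [264. 198. 372. 334.] 11512
0.3 [601. 210. 640. 268.] 1726
```

```bash
python3 - <<'E'
from h import *
T=np.load("w9T.npy"); p=np.array([498.0,-273.6,118.5])
from bench import cut_out
for off in(-3,0,3):
    t=np.linspace(0,2*np.pi,60); P=np.array([proj("wrist",[p[0]+25*np.cos(a),p[1]+off+25*np.sin(a),z],T) for a in t for z in(p[2]-26,p[2]+30)])
    print(off,np.round(P.min(0)),np.round(P.max(0)))
im=cv2.imread("pics/w9.png"); cv2.imwrite("pics/w9c.png",cv2.resize(im[150:400,150:500],None,fx=2,fy=2))
E
```

```text
-3 [203. 262.] [344. 375.]
0 [198. 261.] [339. 376.]
3 [193. 261.] [334. 377.]
```

View pics/w9c.png

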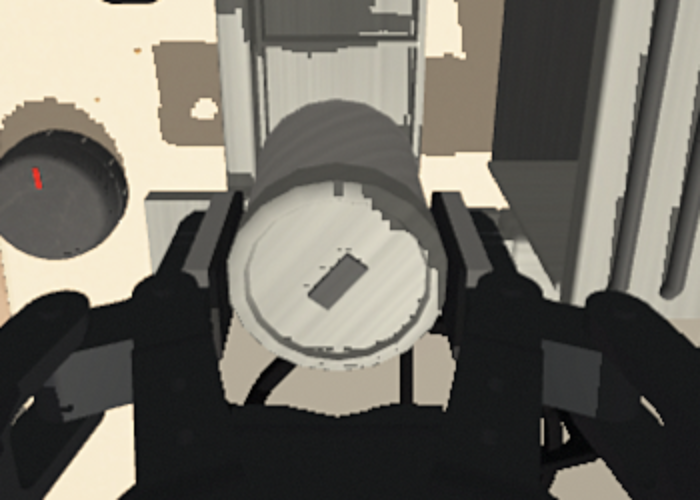

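```bash
python3 -m inch '[-0.0012,0,0.008,0,0,0,0.010,0,0,0,0.010,0,0,0,0.010,0,0,0,0.010,0,0,0,0.006,0,0,0,0.005,0,0,0,0.003,0,0,0,0,0,0,0,0,0]'
python3 -c "
from h import *
go(498.2,-274.1,57,92.4)"
```

```text
time: 30.98
tool_pos: [498.1, -275.4, 57.0]
tcp_rot: [180.0, 0.0, 92.4]
ft_force: [-2.9, 3.1, 4.7]
finger_gap: 48.5
at [ 498.1 -275.4   57. ] rot [179.99   0.    92.45] gap 48.5 t 31.0 F [-2.9  3.1  4.7]
  shift [ 0.0013  0.0001 -0.    ] turn 0.05
```

```bash
python3 -c "
from h import *
for n,q in(('w1',(252,482)),('w8',(150,525)),('w3',(195,487)),('w5',(192,565))):
  T=np.load(n+'T.npy'); print(n,[np.round(at_z('wrist',*q,z,T)[:2]).tolist() for z in(0,30,60,90,120,160)])"
python3 -m inch '[0,0,0,0,0,0,0,0,0,0,0,0,0,0,-0.01,0,0,0,-0.02,0,0,0,-0.03,0,0,0,-0.03,0,0,0,-0.03,0,0,0,0,0,0,0,0,0]' 0.85
python3 -c "
from tins import *
go(560.2,7.8,28,92.4)
s=readout.sense()
T=np.array(eyes.calibration('wrist')['T']); im=save('wrist','w10'); np.save('w10T.npy',T)
tins(T,lambda c:30)"
```

```text
w1 [[676.0, 38.0], [660.0, 20.0], [643.0, 2.0], [626.0, -16.0], [610.0, -35.0], [588.0, -59.0]]
w8 [[671.0, 38.0], [650.0, 42.0], [630.0, 46.0], [609.0, 50.0], [588.0, 54.0], [560.0, 60.0]]
w3 [[674.0, 30.0], [665.0, 12.0], [656.0, -6.0], [647.0, -24.0], [638.0, -42.0], [627.0, -67.0]]
w5 [[674.0, 34.0], [666.0, 8.0], [658.0, -19.0], [650.0, -45.0], [641.0, -71.0], [630.0, -106.0]]
time: 31.82
tool_pos: [499.7, -276.5, 180.0]
tcp_rot: [179.7, 0.2, 92.4]
ft_force: [-0.4, -0.1, -0.4]
finger_gap: 72.3
at [ 499.7 -276.5  180. ] rot [179.71   0.21  92.44] gap 72.3 t 31.8 F [-0.4 -0.1 -0.4]
  shift [0.2814 0.0726 0.152 ] turn 0.04
0.63 [286. 157. 345. 224.] 3117 xy [ 498.5 -275.2] iou 0.933
0.18 [216.   0. 631. 261.] 69530 xy [ 641. -151.] iou 0.095
```

```bash
python3 -m inch '[0.0352,0.0091,0,0,0.0352,0.0091,0,0,0.0352,0.0091,0,0,0.0352,0.0091,0,0,0.0352,0.0091,0,0,0.0352,0.0091,0,0,0.0352,0.0090,0,0,0.035,0.0090,0,0,0,0,0,0,0,0,0,0]' 1
python3 -c "
from tins import *
T=np.array(eyes.calibration('wrist')['T']); im=save('wrist','w11'); np.save('w11T.npy',T)
v=tins(T,lambda c:3)
go(*(v[0] if v else (560.2,7.8)),28.5,92.4)"
```

```text
time: 32.75
tool_pos: [557.5, 10.9, 174.4]
tcp_rot: [-179.8, -0.0, 92.7]
ft_force: [-1.6, 0.3, -0.6]
finger_gap: 85.3
0.6 [294. 158. 351. 222.] 2797 xy [560.4   8.7] iou 0.97
at [557.6   8.5 174.9] rot [-1.7986e+02  1.0000e-02  9.2470e+01] gap 85.4 t 32.9 F [ 0.5 -0.2 -0.1]
  shift [1.000e-04 2.800e-03 1.464e-01] turn 0.07
```

```bash
python3 -m inch '[0,0.0028,0.02,0,0,0,0.025,0,0,0,0.025,0,0,0,0.025,0,0,0,0.025,0,0,0,0.016,0,0,0,0.010,0,0,0,0,0,0,0,0,0,0,0,0,0]'
python3 -m inch '[0,0,0,0,0,0,0,0,0,0,0,0,0,0,0,0,0,0,0,0,0,0,0,0,0,0,0,0,0,0,0,0,0,0,0,0,0,0,0,0]' 0 60
python3 -c "
from h import *
go(495.8,-216.1,58,92.4)"
```

```text
time: 33.68
tool_pos: [562.3, 8.4, 31.7]
tcp_rot: [179.9, 0.0, 92.4]
ft_force: [0.4, -0.4, 1.2]
finger_gap: 85.5
time: 34.52
tool_pos: [562.3, 9.0, 31.8]
tcp_rot: [179.9, 0.0, 92.5]
ft_force: [-0.0, -0.3, 6.1]
finger_gap: 48.4
at [562.3   9.   31.8] rot [1.7987e+02 2.0000e-02 9.2460e+01] gap 48.4 t 34.5 F [-0.  -0.3  6.1]
  shift [-0.222  -0.0761 -0.0262] turn 0.06
```

```bash
python3 -m inch '[0,0,-0.01,0,0,0,-0.02,0,0,0,-0.03,0,0,0,-0.03,0,-0.0317,-0.0109,0,0,-0.0317,-0.0109,0,0,-0.0317,-0.0109,0,0,-0.0317,-0.0109,0,0,-0.0317,-0.0109,0,0,-0.0317,-0.0109,0,0]'
python3 -m inch '[-0.0318,-0.0107,0,0,0,0,0,0,0,0,0,0,0,0,0,0,0,0,0,0,0,0,0,0,0,0,0,0,0,0,0,0,0,0,0,0,0,0,0,0]'
python3 - <<'E'
from h import *
go(495.8,-216.1,58.8,92.4)
p=readout.sense()["tool_pos"]
T=np.array(eyes.calibration("wrist")["T"]); im=save("wrist","w12")
for d in cut_out("wrist","tin_1"): print(round(d["confidence"],2),np.round(d["bbox"]),d["pixels"].sum())
for off in(-3,0,3):
    t=np.linspace(0,2*np.pi,60); P=np.array([proj("wrist",[p[0]+25*np.cos(a),p[1]+off+25*np.sin(a),z],T) for a in t for z in(p[2]-28.8,p[2]+27.2)])
    print(off,np.round(P.min(0)),np.round(P.max(0)))
E
```

```text
time: 35.35
tool_pos: [503.3, -184.9, 120.8]
tcp_rot: [180.0, 0.0, 92.5]
ft_force: [0.4, -1.1, -1.4]
finger_gap: 48.7
time: 36.18
tool_pos: [494.9, -215.7, 120.3]
tcp_rot: [180.0, -0.0, 92.5]
ft_force: [0.5, 0.5, -1.4]
finger_gap: 48.2
at [ 494.9 -215.7  120.3] rot [180.    -0.    92.48] gap 48.2 t 36.2 F [ 0.5  0.5 -1.4]
  shift [-0.0005  0.0009  0.0615] turn 0.08
0.64 [263. 200. 371. 334.] 11180
-3 [202. 263.] [340. 374.]
0 [197. 263.] [334. 375.]
3 [192. 262.] [329. 376.]
```

```bash
python3 -m inch '[0,0.0009,0.008,0,0,0,0.010,0,0,0,0.010,0,0,0,0.010,0,0,0,0.010,0,0,0,0.006,0,0,0,0.005,0,0,0,0.003,0,0,0,0,0,0,0,0,0]'
python3 -c "
from h import *
go(495.8,-216.1,58,92.4)"
```

```text
time: 37.12
tool_pos: [495.9, -216.1, 58.8]
tcp_rot: [180.0, 0.0, 92.5]
ft_force: [-1.7, 1.2, 1.9]
finger_gap: 48.1
at [ 495.9 -216.1   58.8] rot [1.7998e+02 1.0000e-02 9.2450e+01] gap 48.1 t 37.1 F [-1.7  1.2  1.9]
  shift [-0.     -0.0001  0.0008] turn 0.05
```

```bash
python3 -m inch '[0,0,0,0,0,0,0,0,0,0,0,0,0,0,-0.01,0,0,0,-0.02,0,0,0,-0.03,0,0,0,-0.03,0,0,0,-0.03,0,0,0,0,0,0,0,0,0]' 0.85
python3 -c "
from tins import *
go(377.7,234.1,60,92.4)
T=np.array(eyes.calibration('wrist')['T']); im=save('wrist','w13'); np.save('w13T.npy',T)
tins(T,lambda c:30)"
python3 -m inch '[0.035,-0.0076,0,0,0.035,-0.0076,0,0,0.035,-0.0076,0,0,0.035,-0.0076,0,0,0.035,-0.0076,0,0,0.035,-0.0076,0,0,0.035,-0.0076,0,0,0.035,-0.0076,0,0,0.035,-0.0076,0,0,0.035,-0.0076,0,0]' 1
python3 -m inch '[0.035,-0.0076,0,0,0.035,-0.0076,0,0,0.035,-0.0076,0,0,0,0,0,0,0,0,0,0,0,0,0,0,0,0,0,0,0,0,0,0,0,0,0,0,0,0,0,0]' 1
python3 -c "
from tins import *
T=np.array(eyes.calibration('wrist')['T']); im=save('wrist','w14'); np.save('w14T.npy',T)
v=tins(T,lambda c:0)
go(*(v[0] if v else (377.7,234.1)),27,92.4)"
```

```text
time: 37.95
tool_pos: [497.4, -216.9, 181.9]
tcp_rot: [179.7, 0.2, 92.4]
ft_force: [-0.3, -1.2, 0.0]
finger_gap: 72.6
at [ 497.4 -216.9  181.9] rot [179.7    0.18  92.45] gap 72.6 t 38.0 F [-0.3 -1.2  0. ]
  shift [ 0.4557 -0.1003  0.1219] turn 0.05
0.63 [288. 221. 342. 283.] 2831 xy [ 498.6 -275.5] iou 0.867
0.57 [288. 156. 347. 230.] 3113 xy [ 496.6 -216.6] iou 0.947
time: 38.88
tool_pos: [402.9, 131.8, 176.7]
tcp_rot: [-179.9, 0.0, 92.4]
ft_force: [1.4, 0.4, 0.4]
finger_gap: 85.4
time: 39.72
tool_pos: [377.9, 233.6, 178.3]
tcp_rot: [180.0, 0.0, 92.3]
ft_force: [0.1, -0.2, 0.4]
finger_gap: 85.4
0.62 [290. 153. 346. 214.] 2527 xy [377.2 234.7] iou 0.936
at [377.8 233.9 178.3] rot [179.99  -0.    92.38] gap 85.3 t 39.8 F [-0.2 -0.2 -0.5]
  shift [ 0.0008 -0.0006  0.1513] turn -0.02
```

```bash
python3 -m inch '[0.0005,-0.0006,0.02,0,0,0,0.025,0,0,0,0.025,0,0,0,0.025,0,0,0,0.025,0,0,0,0.018,0,0,0,0.012,0,0,0,0,0,0,0,0,0,0,0,0,0]'
python3 -m inch '[0,0,0,0,0,0,0,0,0,0,0,0,0,0,0,0,0,0,0,0,0,0,0,0,0,0,0,0,0,0,0,0,0,0,0,0,0,0,0,0]' 0 60
python3 -c "
from h import *
go(493.3,-158.2,58,92.4)"
```

```text
time: 40.65
tool_pos: [377.6, 235.1, 29.3]
tcp_rot: [179.9, -0.0, 92.4]
ft_force: [0.3, -0.2, 0.4]
finger_gap: 85.4
time: 41.48
tool_pos: [377.8, 235.3, 29.6]
tcp_rot: [179.9, -0.0, 92.4]
ft_force: [-1.2, -0.6, 7.0]
finger_gap: 48.0
at [377.8 235.3  29.6] rot [ 1.799e+02 -4.000e-02  9.245e+01] gap 48.0 t 41.5 F [-1.2 -0.6  7. ]
  shift [-0.3981  0.0986 -0.0284] turn 0.05
```

```bash
python3 -m inch '[0,0,-0.012,0,0,0,-0.02,0,0,0,-0.03,0,0,0,-0.03,0,-0.0362,0.009,0,0,-0.0362,0.009,0,0,-0.0362,0.009,0,0,-0.0362,0.009,0,0,-0.0362,0.009,0,0,-0.0362,0.009,0,0]'
python3 -m inch '[-0.0362,0.009,0,0,-0.0362,0.009,0,0,-0.0362,0.009,0,0,-0.0362,0.009,0,0,-0.0358,0.0088,0,0,0,0,0,0,0,0,0,0,0,0,0,0,0,0,0,0,0,0,0,0]'
python3 - <<'E'
from h import *
go(493.3,-158.2,59.5,92.4)
p=readout.sense()["tool_pos"]
T=np.array(eyes.calibration("wrist")["T"]); im=save("wrist","w15")
for d in cut_out("wrist","tin_1"): print(round(d["confidence"],2),np.round(d["bbox"]),d["pixels"].sum())
for off in(-3,0,3):
    t=np.linspace(0,2*np.pi,60); P=np.array([proj("wrist",[p[0]+25*np.cos(a),p[1]+off+25*np.sin(a),z],T) for a in t for z in(p[2]-29.5,p[2]+26.5)])
    print(off,np.round(P.min(0)),np.round(P.max(0)))
E
```

```text
time: 42.32
tool_pos: [440.3, 18.5, 120.7]
tcp_rot: [179.9, 0.0, 92.5]
ft_force: [0.9, 1.0, -1.4]
finger_gap: 48.4
time: 43.15
tool_pos: [492.4, -157.2, 120.2]
tcp_rot: [-180.0, -0.0, 92.5]
ft_force: [-0.3, 0.5, -1.7]
finger_gap: 48.3
at [ 492.4 -157.2  120.2] rot [-1.7999e+02 -2.0000e-02  9.2530e+01] gap 48.3 t 43.1 F [-0.3  0.5 -1.7]
  shift [-0.0011  0.0009  0.0607] turn 0.13
0.64 [263. 197. 376. 328.] 11087
0.6 [311. 327. 340. 335.] 97
0.57 [291. 327. 347. 354.] 1282
0.35 [208. 114. 640. 398.] 55823
-3 [201. 263.] [338. 374.]
0 [196. 263.] [333. 374.]
3 [192. 263.] [328. 375.]
```

```bash
python3 -m inch '[-0.0018,0.0009,0.008,0,0,0,0.010,0,0,0,0.010,0,0,0,0.010,0,0,0,0.010,0,0,0,0.006,0,0,0,0.005,0,0,0,0.003,0,0,0,0,0,0,0,0,0]'
python3 -c "
from h import *
go(493.3,-158.2,59.5,92.4)"
```

```text
time: 44.08
tool_pos: [493.9, -159.9, 59.6]
tcp_rot: [180.0, -0.0, 92.5]
ft_force: [-6.5, 4.2, 11.8]
finger_gap: 48.4
at [ 493.9 -159.9   59.6] rot [ 1.7999e+02 -2.0000e-02  9.2450e+01] gap 48.4 t 44.1 F [-6.5  4.2 11.8]
  shift [ 0.0017 -0.0005  0.0001] turn 0.05
```

```bash
python3 -m inch '[0,0,0,0,0,0,0,0,0,0,0,0,0,0,-0.01,0,0,0,-0.02,0,0,0,-0.03,0,0,0,-0.03,0,0,0,-0.04,0,0,0,-0.04,0,0,0,0,0]' 0.85
python3 -c "
from tins import *
go(417.8,-219.4,15,182.4)
T=np.array(eyes.calibration('wrist')['T']); im=save('wrist','w16'); np.save('w16T.npy',T)
tins(T,lambda c:30)"
```

```text
time: 44.92
tool_pos: [497.4, -161.8, 238.9]
tcp_rot: [179.3, 0.4, 92.4]
ft_force: [1.0, -1.1, 1.5]
finger_gap: 72.4
at [ 497.4 -161.8  238.9] rot [179.26   0.37  92.45] gap 72.4 t 44.9 F [ 1.  -1.1  1.5]
  shift [-0.0541 -0.082   0.2239] turn -89.95
0.82 [287. 199. 337. 252.] 1986 xy [ 496.8 -216.3] iou 0.885
0.77 [286. 148. 340. 203.] 2115 xy [ 494.4 -160.4] iou 0.956
0.6 [292. 245. 336. 292.] 1793 xy [ 499.2 -275.3] iou 0.819
0.53 [237. 106. 375. 312.] 7463 xy [ 450.4 -198. ] iou 0.159
```

View pics/w16.png

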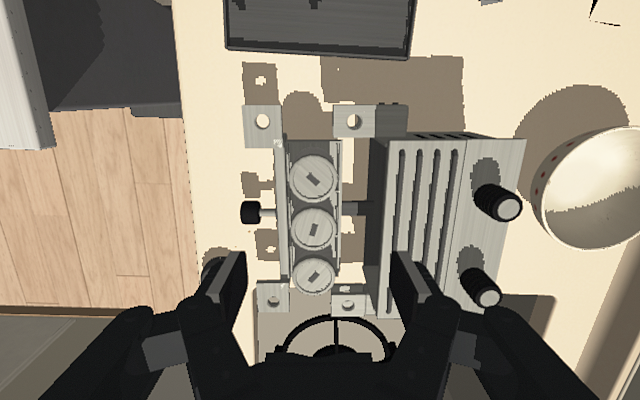

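```bash
python3 -m inch '[-0.018,-0.027,0,0,-0.018,-0.027,0,0,-0.018,-0.028,0,0,0,0,0,-7,0,0,0,-7,0,0,0,-7,0,0,0,-7,0,0,0,-7,0,0,0,-7,0,0,0,-7]' 0.6
python3 -m inch '[0,0,0,-7,0,0,0,-7,0,0,0,-7,0,0,0,-7,0,0,0,-7,0,0,0,-6,0,0,0,0,0,0,0,0,0,0,0,0,0,0,0,0]'
python3 - <<'E'
from h import *
T=np.array(eyes.calibration("wrist")["T"]); im=save("wrist","w17")
print([(round(d["confidence"],2),np.round(at_z("wrist",*d["centre"],34,T)[:2],1).tolist()) for d in tip_of("wrist","knob")][:2])
go(417.8,-219.4,16,182.4)
E
```

```text
time: 45.85
tool_pos: [413.1, -217.1, 226.7]
tcp_rot: [-180.0, -0.2, 141.8]
ft_force: [0.2, -1.2, -0.2]
finger_gap: 51.5
time: 46.68
tool_pos: [413.7, -217.4, 227.9]
tcp_rot: [180.0, -0.0, -177.7]
ft_force: [0.3, 0.2, 0.3]
finger_gap: 51.2
[(0.74, [491.9, -162.2])]
at [ 413.8 -217.5  228.1] rot [ 1.7999e+02 -1.0000e-02 -1.7764e+02] gap 51.4 t 46.8 F [ 0.4 -0.2  0.5]
  shift [-0.0039 -0.0021  0.2121] turn -0.04
```

```bash
python3 -m inch '[-0.0039,-0.0021,0.02,0,0,0,0.03,0,0,0,0.03,0,0,0,0.03,0,0,0,0.03,0,0,0,0.03,0,0,0,0.02,0,0,0,0.012,0,0,0,0.01,0,0,0,0,0]'
python3 -m inch '[0,0,0,0,0,0,0,0,0,0,0,0,0,0,0,0,0,0,0,0,0,0,0,0,0,0,0,0,0,0,0,0,0,0,0,0,0,0,0,0]' 0 60
python3 -c "
from h import *
go(417.8,-219.4,16,182.4)"
```

```text
time: 47.62
tool_pos: [416.5, -218.6, 14.2]
tcp_rot: [179.9, -0.2, -177.6]
ft_force: [0.5, 0.4, 0.2]
finger_gap: 51.2
time: 48.45
tool_pos: [418.7, -219.5, 17.6]
tcp_rot: [-180.0, 0.1, -177.5]
ft_force: [-1.9, 5.3, 7.0]
finger_gap: 28.2
at [ 418.7 -219.5   17.6] rot [-1.7998e+02  8.0000e-02 -1.7755e+02] gap 28.2 t 48.5 F [-1.9  5.3  7. ]
  shift [0.0009 0.0001 0.0016] turn 0.05
```

```bash
python3 -m inch '[-0.004,0,0,0,-0.006,0,0,0,-0.008,0,0,0,-0.008,0,0,0,-0.008,0,0,0,-0.008,0,0,0,-0.008,0,0,0,-0.008,0,0,0,-0.008,0,0,0,-0.008,0,0,0]'
python3 -m inch '[-0.007,0,0,0,-0.006,0,0,0,-0.004,0,0,0,-0.003,0,0,0,-0.001,0,0,0,-0.001,0,0,0,0,0,0,0,0,0,0,0,0,0,0,0,0,0,0,0]'
python3 -c "
from h import *
go(512.7,-215.4,16,182.4)"
```

```text
time: 49.28
tool_pos: [493.1, -216.1, 17.7]
tcp_rot: [-180.0, 0.1, -177.6]
ft_force: [-1.2, 4.7, 5.3]
finger_gap: 28.2
time: 50.12
tool_pos: [512.9, -215.2, 17.6]
tcp_rot: [180.0, -0.1, -177.5]
ft_force: [-11.4, 5.5, 14.3]
finger_gap: 28.0
at [ 512.9 -215.2   17.6] rot [ 1.7997e+02 -1.2000e-01 -1.7754e+02] gap 28.0 t 50.1 F [-11.4   5.5  14.3]
  shift [ 0.0002 -0.0002  0.0016] turn 0.06
```

```bash
python3 -m inch '[-0.001,0,0,0,-0.001,0,0,0,-0.001,0,0,0,0,0,0,0,0,0,0,0,0,0,0,0,0,0,0,0,0,0,0,0,0,0,0,0,0,0,0,0]'
python3 -c "
from h import *
go(512.7,-215.4,16,182.4)"
```

```text
time: 50.95
tool_pos: [512.9, -215.1, 17.5]
tcp_rot: [179.9, -0.5, -177.5]
ft_force: [-28.7, 4.8, 28.2]
finger_gap: 28.2
at [ 512.9 -215.1   17.5] rot [ 179.92   -0.47 -177.54] gap 28.2 t 51.0 F [-28.7   4.8  28.2]
  shift [ 0.0002 -0.0002  0.0015] turn 0.06
```

```bash
python3 -m inch '[0.004,0,0,0,0,0,0,0,0,0,0,0,0,0,0,0,0,0,-0.015,0,0,0,-0.03,0,0,0,-0.04,0,0,0,-0.04,0,0,0,-0.04,0,0,0,-0.04,0]' 0.6
python3 -m inch '[-0.0187,0.0056,0,0,-0.0187,0.0056,0,0,-0.0187,0.0056,0,0,-0.0187,0.0056,0,0,-0.0187,0.0056,0,0,-0.0187,0.0056,0,0,-0.0187,0.0056,0,0,-0.0187,0.0056,0,0,0,0,0,0,0,0,0,0]'
python3 - <<'E'
from h import *
T=np.array(eyes.calibration("wrist")["T"]); im=save("wrist","w18"); np.save("w18T.npy",T)
go(659.7,-164.2,115,182.4)
a=np.radians(2.4)
for p in((-21,111.5,70),(-21,-111.5,70),(103,45,144),(103,-45,144),(-46,0,34)):
    w=[558.7+np.cos(a)*p[0]-np.sin(a)*p[1],-213.5+np.sin(a)*p[0]+np.cos(a)*p[1],p[2]]; print(p,np.round(proj("wrist",w,T),1))
E
```

```text
time: 51.78
tool_pos: [512.9, -215.3, 223.5]
tcp_rot: [-180.0, 0.0, -177.5]
ft_force: [0.8, -0.6, 0.3]
finger_gap: 51.4
time: 52.62
tool_pos: [661.0, -163.8, 220.7]
tcp_rot: [180.0, -0.0, -177.5]
ft_force: [-0.8, -0.6, -0.7]
finger_gap: 51.2
at [ 660.4 -164.2  220.9] rot [-1.8000e+02 -3.0000e-02 -1.7752e+02] gap 51.1 t 52.7 F [ 0.3 -0.3  0.5]
  shift [0.0007 0.     0.1059] turn 0.08
(-21, 111.5, 70) [ 44.6 394.2]
(-21, -111.5, 70) [ 44.4 139.4]
(103, 45, 144) [206.7 318.1]
(103, -45, 144) [206.7 201.6]
(-46, 0, 34) [ 21.9 271.5]
```

View pics/w18.png

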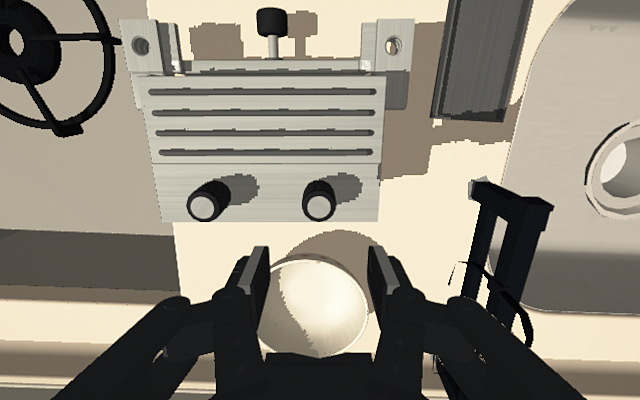

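```bash
python3 -m inch '[0.0006,0,0.015,0,0,0,0.015,0,0,0,0.015,0,0,0,0.015,0,0,0,0.015,0,0,0,0.015,0,0,0,0.010,0,0,0,0.006,0,0,0,0,0,0,0,0,0]'
python3 -c "
from h import *
go(659.7,-164.2,115,182.4)"
python3 -m inch '[0,0,0,0,0,0,0,0,0,0,0,0,0,0,0,0,0,0,0,0,0,0,0,0,0,0,0,0,0,0,0,0,0,0,0,0,0,0,0,0]' 0 60
python3 -c "
from h import *
go(659.7,-164.2,115,182.4)"
python3 -m inch '[0,0,-0.010,0,0,0,-0.012,0,0,0,-0.013,0,0,0,-0.015,0,0,0,-0.015,0,0,0,-0.010,0,0,0,0,0,0,0,0,0,0,0,0,0,0,0,0,0]'
python3 -m inch '[0.0155,0.0083,0,0,0.0155,0.0083,0,0,0.0155,0.0083,0,0,0.0155,0.0083,0,0,0.0155,0.0083,0,0,0.0155,0.0083,0,0,0.0155,0.0083,0,0,0.0155,0.0084,0,0,0,0,0,0,0,0,0,0]'
python3 -c "
from h import *
T=np.array(eyes.calibration('wrist')['T']); im=save('wrist','w19'); np.save('w19T.npy',T)
go(533.05,-103,74,182.4)"
```

```text
time: 53.5
tool_pos: [659.7, -164.6, 115.7]
tcp_rot: [-180.0, 0.0, -177.6]
ft_force: [0.6, 0.1, 0.4]
finger_gap: 51.5
at [ 659.7 -164.6  115.7] rot [-1.7999e+02  1.0000e-02 -1.7757e+02] gap 51.5 t 53.5 F [0.6 0.1 0.4]
  shift [-0.      0.0004  0.0007] turn 0.03
time: 54.33
tool_pos: [660.7, -164.4, 117.0]
tcp_rot: [-180.0, 0.1, -177.5]
ft_force: [-0.5, 1.3, 6.3]
finger_gap: 25.3
at [ 660.7 -164.4  117. ] rot [-1.7995e+02  1.3000e-01 -1.7754e+02] gap 25.3 t 54.3 F [-0.5  1.3  6.3]
  shift [0.001  0.0003 0.002 ] turn 0.06
time: 55.17
tool_pos: [659.0, -164.1, 188.8]
tcp_rot: [180.0, -0.1, -177.6]
ft_force: [0.6, 0.1, -0.9]
finger_gap: 25.3
time: 56.0
tool_pos: [532.3, -102.8, 189.6]
tcp_rot: [180.0, -0.1, -177.5]
ft_force: [-0.5, -0.4, -0.4]
finger_gap: 25.4
at [ 532.9 -103.2  189.9] rot [ 1.8000e+02 -2.0000e-02 -1.7754e+02] gap 25.0 t 56.0 F [ 0.9  0.1 -0.1]
  shift [-1.000e-04  1.000e-04  1.159e-01] turn 0.06
```

```bash
python3 -m inch '[0,0,0.010,0,0,0,0.012,0,0,0,0.012,0,0,0,0.012,0,0,0,0.006,0,0,0,0.005,0,0,0,0.005,0,0,0,0.005,0,0,0,0.003,0,0,0,0,0]'
python3 -c "
from h import *
go(533.05,-103,74,182.4)"
```

```text
time: 56.88
tool_pos: [532.8, -103.1, 119.6]
tcp_rot: [180.0, -0.0, -177.6]
ft_force: [-0.1, 0.5, -2.7]
finger_gap: 25.6
at [ 532.8 -103.1  119.6] rot [ 1.7999e+02 -4.0000e-02 -1.7755e+02] gap 25.6 t 56.9 F [-0.1  0.5 -2.7]
  shift [-0.0003  0.0001  0.0456] turn 0.05
```

```bash
python3 -m inch '[0,0,0.004,0,0,0,0.004,0,0,0,0.004,0,0,0,0.004,0,0,0,0.004,0,0,0,0.004,0,0,0,0.004,0,0,0,0.004,0,0,0,0.004,0,0,0,0,0]'
python3 -c "
from h import *
go(533.05,-103,77,182.4)"
```

```text
time: 57.72
tool_pos: [532.7, -103.0, 83.3]
tcp_rot: [180.0, -0.0, -177.6]
ft_force: [2.1, -0.3, -1.2]
finger_gap: 25.1
at [ 532.7 -103.    83.3] rot [ 1.7997e+02 -4.0000e-02 -1.7756e+02] gap 25.1 t 57.7 F [ 2.1 -0.3 -1.2]
  shift [-0.0003 -0.      0.0063] turn 0.04
```

```bash
python3 -m inch '[0,0,0.003,0,0,0,0.003,0,0,0,0.002,0,0,0,0,0,0,0,0,0,0,0,0,0,0,0,0,0,0,0,0,0,0,0,0,0,0,0,0,0]'
python3 -c "
from h import *
go(533.05,-103,77,182.4)"
```

```text
time: 58.55
tool_pos: [533.1, -103.2, 77.0]
tcp_rot: [-180.0, 0.0, -177.6]
ft_force: [-2.9, 1.2, 6.2]
finger_gap: 25.3
at [ 533.1 -103.2   77. ] rot [-179.99    0.   -177.55] gap 25.3 t 58.5 F [-2.9  1.2  6.2]
  shift [ 0.      0.0002 -0.    ] turn 0.05
```

```bash
python3 -m inch '[0,0,0.001,0,0,0,0,0,0,0,0,0,0,0,0,0,0,0,0,0,0,0,-0.02,0,0,0,-0.03,0,0,0,-0.03,0,0,0,-0.03,0,0,0,-0.03,0]' 0.6
python3 -m inch '[-0.0155,-0.0195,0,0,-0.0155,-0.0195,0,0,-0.0155,-0.0195,0,0,-0.0155,-0.0195,0,0,-0.0155,-0.0195,0,0,-0.0155,-0.0195,0,0,-0.0155,-0.0195,0,0,-0.0155,-0.02,0,0,0,0,0,0,0,0,0,0]'
python3 -c "
from h import *
T=np.array(eyes.calibration('wrist')['T']); im=save('wrist','w20'); np.save('w20T.npy',T)
a=np.radians(2.4)
for p in((-21,111.5,104),(103,-45,144)):
    w=[558.7+np.cos(a)*p[0]-np.sin(a)*p[1],-213.5+np.sin(a)*p[0]+np.cos(a)*p[1],p[2]]; e=proj('wrist',w,T); 
    print(np.round(e,1),np.round(blob(im,*e,r=10,dark=False)[:3],1))
go(663.8,-254.1,115,182.4)"
```

```text
time: 59.38
tool_pos: [532.8, -103.1, 216.6]
tcp_rot: [180.0, -0.0, -177.6]
ft_force: [0.6, -0.6, 0.3]
finger_gap: 51.0
time: 60.22
tool_pos: [663.6, -255.1, 213.7]
tcp_rot: [179.9, -0.1, -177.6]
ft_force: [-0.6, -0.2, -0.4]
finger_gap: 51.6
[ 37.1 528.8] [ 36.9 527.9 418. ]
[211.6 319.9] [211.8 319.4 381. ]
at [ 663.4 -254.3  214.3] rot [ 1.7995e+02 -7.0000e-02 -1.7758e+02] gap 50.9 t 60.3 F [-0.2  0.4  0.1]
  shift [-0.0004  0.0002  0.0993] turn 0.02
```

```bash
python3 -m inch '[0,0,0.015,0,0,0,0.015,0,0,0,0.015,0,0,0,0.015,0,0,0,0.015,0,0,0,0.012,0,0,0,0.008,0,0,0,0.003,0,0,0,0,0,0,0,0,0]'
python3 -m inch '[0,0,0,0,0,0,0,0,0,0,0,0,0,0,0,0,0,0,0,0,0,0,0,0,0,0,0,0,0,0,0,0,0,0,0,0,0,0,0,0]' 0 60
python3 -c "
from h import *
go(663.8,-254.1,115,182.4)"
python3 -m inch '[0,0,-0.010,0,0,0,-0.012,0,0,0,-0.013,0,0,0,-0.015,0,0,0,-0.015,0,0,0,-0.010,0,0,0,0,0,0,0,0,0,0,0,0,0,0,0,0,0]'
python3 -m inch '[0.0155,-0.0083,0,0,0.0155,-0.0083,0,0,0.0155,-0.0083,0,0,0.0155,-0.0083,0,0,0.0155,-0.0083,0,0,0.0155,-0.0083,0,0,0.0155,-0.0083,0,0,0.0155,-0.0084,0,0,0,0,0,0,0,0,0,0]'
python3 -c "
from h import *
go(542.4,-325.8,77,182.4)"
```

```text
time: 61.1
tool_pos: [663.9, -254.4, 117.8]
tcp_rot: [-180.0, 0.0, -177.6]
ft_force: [0.1, -0.2, 0.5]
finger_gap: 51.0
time: 61.93
tool_pos: [664.4, -254.3, 118.8]
tcp_rot: [-180.0, 0.1, -177.5]
ft_force: [-1.4, 1.7, 5.9]
finger_gap: 25.2
at [ 664.4 -254.3  118.8] rot [-1.7995e+02  1.1000e-01 -1.7754e+02] gap 25.2 t 61.9 F [-1.4  1.7  5.9]
  shift [0.0006 0.0003 0.0038] turn 0.06
time: 62.77
tool_pos: [662.9, -254.0, 190.8]
tcp_rot: [179.9, -0.1, -177.6]
ft_force: [0.5, 0.6, -1.8]
finger_gap: 25.3
time: 63.6
tool_pos: [541.6, -326.1, 191.4]
tcp_rot: [179.9, -0.1, -177.6]
ft_force: [1.1, -0.4, -0.8]
finger_gap: 25.4
at [ 541.6 -326.1  191.4] rot [ 1.7994e+02 -6.0000e-02 -1.7764e+02] gap 25.4 t 63.6 F [ 1.1 -0.4 -0.8]
  shift [-0.0008  0.0003  0.1144] turn -0.04
```

```bash
python3 -m inch '[-0.0003,0,0.010,0,0,0,0.012,0,0,0,0.012,0,0,0,0.012,0,0,0,0.006,0,0,0,0.005,0,0,0,0.005,0,0,0,0.005,0,0,0,0.003,0,0,0,0,0]'
python3 -c "
from h import *
go(542.4,-325.8,78.5,182.4)"
python3 -m inch '[0,0,0.002,0,0,0,0.003,0,0,0,0.003,0,0,0,0.003,0,0,0,0.003,0,0,0,0.003,0,0,0,0.003,0,0,0,0.003,0,0,0,0.003,0,0,0,0,0]'
python3 -c "
from h import *
go(542.4,-325.8,78.5,182.4)"
```

```text
time: 64.43
tool_pos: [542.6, -325.8, 121.6]
tcp_rot: [180.0, -0.0, -177.6]
ft_force: [-0.2, -0.8, -1.2]
finger_gap: 25.5
at [ 542.6 -325.8  121.6] rot [ 1.7997e+02 -4.0000e-02 -1.7755e+02] gap 25.5 t 64.4 F [-0.2 -0.8 -1.2]
  shift [ 0.0002 -0.      0.0431] turn 0.05
time: 65.27
tool_pos: [542.4, -325.6, 95.3]
tcp_rot: [180.0, -0.1, -177.6]
ft_force: [0.3, 0.2, -2.3]
finger_gap: 25.6
at [ 542.4 -325.6   95.3] rot [ 1.7996e+02 -6.0000e-02 -1.7755e+02] gap 25.6 t 65.3 F [ 0.3  0.2 -2.3]
  shift [ 0.     -0.0002  0.0168] turn 0.05
```

```bash
python3 -m inch '[0,0,0.003,0,0,0,0.003,0,0,0,0.003,0,0,0,0.003,0,0,0,0.003,0,0,0,0.002,0,0,0,0.001,0,0,0,0,0,0,0,0,0,0,0,0,0]'
python3 -c "
from h import *
go(542.4,-325.8,78.5,182.4)"
```

```text
time: 66.1
tool_pos: [542.8, -325.9, 78.8]
tcp_rot: [180.0, -0.0, -177.5]
ft_force: [-3.7, 3.3, 4.9]
finger_gap: 25.5
at [ 542.8 -325.9   78.8] rot [ 1.8000e+02 -1.0000e-02 -1.7755e+02] gap 25.5 t 66.1 F [-3.7  3.3  4.9]
  shift [0.0004 0.0001 0.0003] turn 0.05
```

```bash
python3 -m inch '[0,0,0.001,0,0,0,0.001,0,0,0,0,0,0,0,0,0,0,0,0,0,0,0,0,0,0,0,0,0,0,0,0,0,0,0,0,0,0,0,0,0]'
python3 -m inch '[0,0,0,0,0,0,0,0,0,0,0,0,0,0,0,0,0,0,0,0,0,0,-0.02,0,0,0,-0.035,0,0,0,-0.04,0,0,0,-0.04,0,0,0,-0.04,0]' 0.6
python3 -m inch '[0.005,0.037,0,0,0.005,0.037,0,0,0.005,0.037,0,0,0,0,0,0,0,0,0,0,0,0,0,0,0,0,0,0,0,0,0,0,0,0,0,0,0,0,0,0]'
python3 - <<'E'
from tins import *
T=np.array(eyes.calibration('wrist')['T']); im=save('wrist','w21'); np.save('w21T.npy',T)
a=np.radians(2.4)
for n,p,d in(("L",(-21,111.5,104),False),("R",(-21,-111.5,104),False),("parkL",(103,45,110),True),("parkR",(103,-45,110),True),("knob",(-46,0,34),True)):
    w=[558.7+np.cos(a)*p[0]-np.sin(a)*p[1],-213.5+np.sin(a)*p[0]+np.cos(a)*p[1],p[2]]; e=proj('wrist',w,T); b=blob(im,*e,r=10,dark=d)
    print(n,np.round(e,1),np.round(b[:3],1),np.round(at_z('wrist',b[0],b[1],p[2],T)[:2]-w[:2],1))
go(529,-213,271,182.4)
tins(T,lambda c:30)
E
```

```text
time: 66.93
tool_pos: [542.9, -326.0, 78.8]
tcp_rot: [-180.0, 0.0, -177.5]
ft_force: [-9.9, 6.9, 18.9]
finger_gap: 25.3
time: 67.77
tool_pos: [542.5, -325.7, 252.7]
tcp_rot: [180.0, -0.0, -177.6]
ft_force: [1.0, -0.5, 0.3]
finger_gap: 51.3
time: 68.6
tool_pos: [523.1, -216.4, 251.1]
tcp_rot: [180.0, -0.0, -177.6]
ft_force: [0.4, -0.9, -0.4]
finger_gap: 51.2
L [197.4 430.2] [197.  429.5 252. ] [-0.4 -0.8]
R [197.7 209.7] [198.1 209.3 244. ] [ 0.5 -0.4]
parkL [303.9 360. ] [303.3 359.2 116. ] [-0.8 -1. ]
parkR [304.  279.9] [303.6 279.8 118. ] [-0.6 -0.1]
knob [159.5 319.7] [159.8 319.1 406. ] [ 0.3 -0.6]
at [ 523.1 -216.3  251.1] rot [ 1.7999e+02 -2.0000e-02 -1.7760e+02] gap 51.1 t 68.7 F [ 0.4 -0.1  0. ]
  shift [-0.006   0.003  -0.0199] turn -0.0
0.85 [252. 201. 292. 220.] 637 xy [ 572.6 -261. ] iou 0.305
0.8 [343. 203. 386. 220.] 647 xy [ 571.3 -165.6] iou 0.309
```

View pics/w21.png

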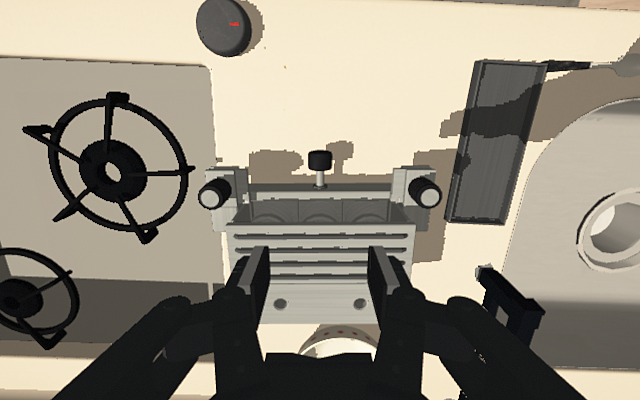

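```bash
python3 -c "
from h import *
print(workorder.hand_in())"
```

```text
the job is handed in; nothing more can be done
None
```

The warmer is refuelled and locked, and I handed the job in at about 69 s of the 208 s allowed. The hand-in gives no verdict.

**What I did:**
- Both lock pins were drawn and parked in the top holes.
- I pulled the slide out to its end stop and stood the three tins that were there in its cups, one per cup.
- The slide went home against its stop, and a pin was pressed down through each fork.

**Last checks:**
- **Pins:** each head shows within about 1 mm of its fork-hole position, and each pushed back with 6 to 19 N when pressed down.
- **Slide:** the knob shows within 1 mm of its home position, and pushing further met a hard stop at 29 N.
- **Tins:** with the slide out, all three measured within about 3 mm of their cup centres. With it home they are mostly hidden: two tops were picked out behind the front opening and the third was not reported. I did not measure whether they still stand upright.
- **Gripper and other items:** the gripper was open and clear of everything. The timer was in its place in the last picture. The flat black tin was outside that picture; I passed near it for the third tin, felt no contact, and did not check it afterwards.

**Readings that disagreed:**
- The knob detector once marked a tin instead of the knob.
- The tin outlines missed one tin twice.
- The circle search put another tin about 5 mm off.

I used the fitted warmer pose or a second measurement in those cases. I viewed 15 pictures, one over the budget.

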